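Change the dry tile in the drying press

TASK

Change the tile that is ready in the drying press: the pale dry tile comes out and goes flat onto the middle of the ribbed kiln setter, and the dark grey fresh tile from the plaster bat goes flat and square onto the bed it leaves, while the red-brown damp tile stays where it is. To get at them, draw out the hold-down bar and lay it and the slatted cover aside on the bench; afterwards put the cover back down on the two tiles and thread the bar from the same side through both posts again, fully home. Keep the tiles level, and leave the slip pot and the glaze jar alone.

Things in the scene. Friction and masses are not known exactly. Their poses are not given: they have to be found in the camera images.
- press: fixed tile drying press: plywood board 210 x 112 mm, top at z = 18 mm, two flush plaster beds centred at x = +31 and -31 mm. At x = +78 and -78 mm an aluminium post, 14 mm thick (x), 30 mm wide, top at z = 78 mm, with a level 18 mm through-bore along x, axis at y = 0, z = 64 mm. Origin: centre of the underside on the bench; x along the posts to the bar's handle side, z up. Its place varies.
- bar: hold-down bar, 120 g: steel rod 12 mm across, 185 mm long, last 10 mm tapered to 6 mm; dark square handle 16 x 16 x 45 mm. Origin: on the axis at the shoulder where the handle begins; handle x = 0 to +45 mm, nose at x = -185 mm. Starts home: through both posts from the press's +x side, over the cover, shoulder at the post (origin at press x = 86 mm), low in the loose bores, axis at z = 61 mm.
- cover: pale slatted wooden cover 190 (x) x 68 x 10 mm, 150 g, with a dark grip block 30 (x) x 24 mm at its centre, 14 mm above the slats. Its ends are forks, 36 mm clear, that drop round the posts (3 mm play a side; 3 mm lengthwise to the end slats). Origin: centre of the underside; x along it; same either way round. It lies on both tiles, underside at z = 28 mm.
- dry_tile: dry tile: pale cream clay tile with a rosette of dots, 50 x 50 x 10 mm, 55 g, lying under the cover on one of the press's beds. Origin: centre of the underside.
- damp_tile: damp tile: red-brown clay tile with three ridges, 50 x 50 x 10 mm, 55 g, lying under the cover on the press's other bed; it stays there. Origin: centre of the underside.
- fresh_tile: fresh tile: dark grey clay tile with a leaf pattern, 50 x 50 x 10 mm, 55 g, lying on the round plaster bat. Origin: centre of the underside.
- setter: kiln setter (fixed, its place changes): square plate of buff refractory, 80 x 80 mm, with five ribs on top, rib tops 12 mm over the bench; empty at the start. Origin: centre of its underside, at bench height.
- bat: round white plaster bat (fixed, its place changes), 84 mm across, top 12 mm over the bench; the fresh tile lies on it. Origin: centre of its underside, at bench height.
- slip_pot: bystander: small blue-grey open pot of 70 mm diameter, 69 mm tall, loose on the bench. Origin: centre of the underside.
- glaze_jar: bystander: glass jar with a red lid, 62 mm diameter, 86 mm tall, loose on the bench. Origin: centre of the underside.
Things that resemble listed ones, but are neither listed nor needed, are in the scene too. There is more than one size of the fresh_tile; the one meant has the size given above.

How it is judged:
On the way, in this order (a step that is already met when the one before it is completed fails the run):
1. the bar is out of both posts and lies let go beside the press ((x of bar in the frame of press above 0.268 m or y of bar in the frame of press above 0.06 m or y of bar in the frame of press below -0.06 m) and height (world z) of bar below 0.035 m and contact force between bar and the fingers below 0.1 N), for 0.2 s.
2. the cover lies on the bench away from the press, let go (horizontal distance between cover and press above 0.1 m and height (world z) of cover below 0.01 m and contact force between cover and the fingers below 0.1 N), for 0.2 s.
At the end, for the whole second after the job is handed in: Dry tile flat on the setter, within 15 mm of its centre. Fresh tile flat on the freed bed, within 10 mm and square within 12 degrees; damp tile not shifted. Cover flat on both tiles, within 8 mm. Bar through both posts from its own side, shoulder within 10 mm of the post. All released, at rest (horizontal distance between dry_tile and setter below 0.015 m and height (world z) of dry_tile between 0.009 and 0.016 m and ((x of fresh_tile in the frame of press between 0.021 and 0.041 m and y of fresh_tile in the frame of press between -0.01 and 0.01 m and z of fresh_tile in the frame of press between 0.015 and 0.021 m) or (x of fresh_tile in the frame of press between -0.041 and -0.021 m and y of fresh_tile in the frame of press between -0.01 and 0.01 m and z of fresh_tile in the frame of press between 0.015 and 0.021 m)) and (angle between the x axis of fresh_tile and the x axis of press, either way round below 0.21 rad or angle between the x axis of fresh_tile and the y axis of press, either way round below 0.21 rad) and ((x of damp_tile in the frame of press between 0.021 and 0.041 m and y of damp_tile in the frame of press between -0.01 and 0.01 m and z of damp_tile in the frame of press between 0.015 and 0.021 m) or (x of damp_tile in the frame of press between -0.041 and -0.021 m and y of damp_tile in the frame of press between -0.01 and 0.01 m and z of damp_tile in the frame of press between 0.015 and 0.021 m)) and distance of damp_tile from where it was at the start of the episode below 0.012 m and angle between each of dry_tile, damp_tile, fresh_tile's own z axis and vertical below 0.08 rad and x of cover in the frame of press between -0.008 and 0.008 m and y of cover in the frame of press between -0.008 and 0.008 m and z of cover in the frame of press between 0.024 and 0.032 m and angle between cover's own z axis and vertical below 0.06 rad and angle between the x axis of cover and the x axis of press, either way round below 0.12 rad and x of bar in the frame of press between 0.08 and 0.096 m and y of bar in the frame of press between -0.007 and 0.007 m and z of bar in the frame of press between 0.056 and 0.071 m and angle between the x axis of bar and the x axis of press, either way round below 0.06 rad and linear speed of each of dry_tile, damp_tile, fresh_tile, cover, bar below 0.02 m/s); the robot touches nothing.
It fails at once if a tile is tipped by more than about 35 degrees (angle between any of dry_tile, damp_tile, fresh_tile's own z axis and vertical above 0.6 rad).
It fails at once if the slip pot or the glaze jar is shifted by more than 20 mm (distance of any of slip_pot, glaze_jar from where it was at the start of the episode above 0.02 m).
It fails at once if the damp tile is shifted by more than 20 mm (distance of damp_tile from where it was at the start of the episode above 0.02 m).
It also fails if it takes over 120 s, if anything falls off the work surface, if the arm or the gripper's body presses on something with over 40 N, if the wrist force passes 120 N, or if a joint passes its speed limit or range.

ROBOT

A 6-joint arm with a two-finger parallel gripper is mounted at the origin on the work surface; the furniture and walls round the work are solid. World frame = base frame: x ahead of the robot, y to its left, z up, the work surface at z = 0. Lengths are in m, angles in rad, forces in N, time in s.
With the tool pointing down it reaches from about 0.375 to 0.9 m from the base axis. Payload 3.1 kg.
Tool frame: the origin (TCP) lies midway between the tips of the shut fingers; the grasp point (between the pads) lies 19 mm behind it; z points along the fingers, y is the direction in which the jaws open and shut (so a half turn about z gives the same grasp; the last joint's range is limited). The gripper opens to 85 mm and grips with 20 to 120 N. Pads are 22 mm wide; open, the fingers measure 114 mm over their backs; the gripper's body (76 mm by 85 mm) begins 54 mm behind the grasp point. The pads swing forward as they close: fully open they stand 13 mm farther back than shut.
Start: joints at [0.976, 0.527, 1.433, -0, 1.181, -0.178], TCP at [0.253, 0.571, 0.231] pointing down, gripper open.
Joint ranges: [-3.08, 3.08], [-0.75, 2.2], [0.22, 2.44], [-1.43, 4.57], [0, 2.65], [-2.85, 2.85]. Speed limits (rad/s): [2.79, 2.79, 3.14, 3.14, 3.14, 3.14].

INTERFACE

Orientations are given as a unit quaternion [x, y, z, w].
In Python, from station import manip gives the robot as it stands. The module is installed in compiled form; this text tells all that it offers.
- The arm moves only by the tool drive_tool, never from a script. Its argument "deltas" is one flat list of numbers, 4 for each row, row after row: the shift along the tool's x, y, z in cm, then the turn about the tool's z in degrees. A call has 1 to 12 rows; each row is the pose to reach, as a shift and turn from the pose measured when the call began, along the tool's axes at that moment; what a row does not reach only later rows make up. A row lasts 1/10 s, in which the tool goes at most 50 mm and 8.59 degrees, less where a joint would pass 70% of its speed; a pose out of reach is approached as far as the arm can. A call with a gripper value outside its range is refused whole. "hand" is the finger opening in cm, from 0 to 8.54, set as the call begins (left out, the last holds). The fingers move at their own pace and stop on an object; "squeeze" is the grip in N (left out, the last holds). Time passes only in rows, so rows that repeat a pose let the fingers close. It gives the time, the measured TCP pose, the force and the opening at its end, in the units of the state.
- manip.sense(): the state, without advancing time (a new reading comes with each control period).
- manip.snapshot(name): name is "side" or "top"; returns a dict with "frame" (480x640x3 uint8, red, green, blue), "depth" (480x640 float32, m along the optical axis (not along the pixel's ray), 0 where there is no reading), "fx", "fy", "cx", "cy" (pixels), "R" (3x3) and "t" (3): a world point X has camera coordinates R X + t. Camera axes: x right, y down, z forward; pixel columns grow to the right and rows downward; lengths in m; the calibration is good to about 2 mm. A picture is of the moment at which its call begins.
- manip.sign_off(): hands the job in, once; it reports no verdict.
The state is a dict: "t": time; "q": joint angles; "qd": joint speeds; "tau": joint torques, N m; "tcp_pos": TCP position; "tool_rot": TCP orientation; "force": force on the tool from outside, world axes, zero at the start; "ft_torque": the same for the moment, N m; "finger_gap": opening from 0.0 (shut) to 1.0 (fully open).
Only numpy, scipy, OpenCV 4.12 (cv2) and the standard library are available. Lean on these libraries where they do the work, as an engineer would, in place of code of your own. Each camera call takes 0.05 s, during which the arm holds its last target.

## Working session

There is one attempt and no reset: what is moved stays moved. The work goes in short steps, Python scripts to look and compute and a tool call to move; the robot and the scene stay as the last step left them, time stands still between calls to the robot, and variables do not carry over. Pictures are saved under pics/ and viewed, and the job is handed in when it is done.

Besides the shell and the picture viewer there is one more tool, called as a command line: name --argument value ..., lists and objects as JSON in quotes. drive_tool: Moves the arm, as the interface text tells. Its arguments: {"type":"object","properties":{"deltas":{"type":"array"},"hand":{"type":"number"},"squeeze":{"type":"number"}},"required":["deltas"]}

```bash
mkdir -p pics; cat > h.py <<'E'
from station import manip
import numpy as np, cv2
def snap(name,fn=None):
    s=manip.snapshot(name)
    np.savez('%s.npz'%name,**{k:np.asarray(v) for k,v in s.items()})
    if fn: cv2.imwrite('pics/'+fn,cv2.cvtColor(s['frame'],cv2.COLOR_RGB2BGR))
    return s
def load(name): return dict(np.load('%s.npz'%name))
def w(s,u,v,z=None):
    R=s['R'];t=s['t']
    r=np.array([(u-s['cx'])/s['fx'],(v-s['cy'])/s['fy'],1.])
    if z is None:
        d=s['depth'][int(round(v)),int(round(u))]
        return R.T@(r*d-t)
    c=-R.T@t; q=R.T@r
    return c+q*(z-c[2])/q[2]
def px(s,X):
    c=s['R']@np.asarray(X)+s['t']; return s['fx']*c[0]/c[2]+s['cx'],s['fy']*c[1]/c[2]+s['cy']
def crop(s,u0,u1,v0,v1,k,fn):
    im=cv2.cvtColor(s['frame'],cv2.COLOR_RGB2BGR)[v0:v1,u0:u1]
    cv2.imwrite('pics/'+fn,cv2.resize(im,None,fx=k,fy=k,interpolation=cv2.INTER_CUBIC))
E
python3 - <<'E'
from h import *
print(manip.sense())
for n in('top','side'):
    s=snap(n,n+'0.png'); print(n,s['fx'],s['R'],s['t'],-s['R'].T@s['t'])
E
```

```text
{'t': 0.0, 'q': array([ 9.75496152e-01,  5.28503575e-01,  1.43390021e+00, -2.36613616e-05,
        1.18140182e+00, -1.78477028e-01]), 'qd': array([-0.00114779, -0.00049438,  0.00062397,  0.00119507, -0.00101079,
        0.00031705]), 'tau': array([ 3.71782862e-04, -4.42353666e+01, -1.78027278e+01, -1.79952531e-04,
        8.49402597e-03, -2.55330477e-06]), 'tcp_pos': array([0.25259268, 0.57089802, 0.23031131]), 'tool_rot': array([ 2.06901575e-01,  9.78361137e-01, -1.02882214e-03, -4.07352026e-04]), 'force': array([ 0.03121244, -0.06294431,  0.70562156]), 'ft_torque': array([0.00236576, 0.02860879, 0.03443448]), 'finger_gap': 1.0026681499168768}
top 515.7841245098967 [[ 0.01902095 -0.99981798  0.00148398]
 [-0.98115267 -0.01895128 -0.19230258]
 [ 0.1922957   0.00220177 -0.98133456]] [0.24378149 0.4837992  0.85161536] [0.30628196 0.25103067 0.92839365]
side 538.4369556154319 [[-0.28575184 -0.95809281 -0.02010112]
 [-0.40713609  0.14036376 -0.90251771]
 [ 0.8675172  -0.24971221 -0.43018337]] [0.38633565 0.20015964 0.64030726] [-0.36358922  0.50194279  0.46386293]
```

View pics/top0.png

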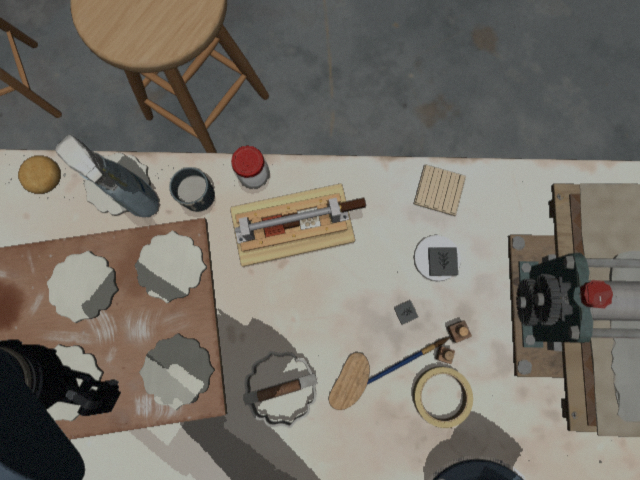

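View pics/side0.png

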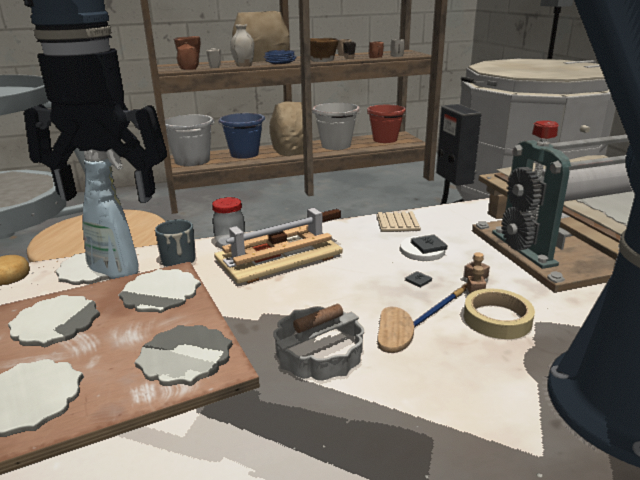

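The top view shows the press at about (293,222) with the bar handle to the right at (355,204). The setter is at (440,190), the bat with the fresh tile at (440,260), and the small decoy tile at (405,312). The red jar is at (248,165) and the pot at (192,188). Next I'll enlarge these.

```bash
python3 - <<'E'
from h import *
s=load('top')
crop(s,220,380,140,280,5,'c1.png'); crop(s,385,485,150,340,3,'c2.png'); 
s=load('side'); crop(s,200,360,190,300,5,'c3.png')
E
```

```text
(no output)
```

View pics/c1.png

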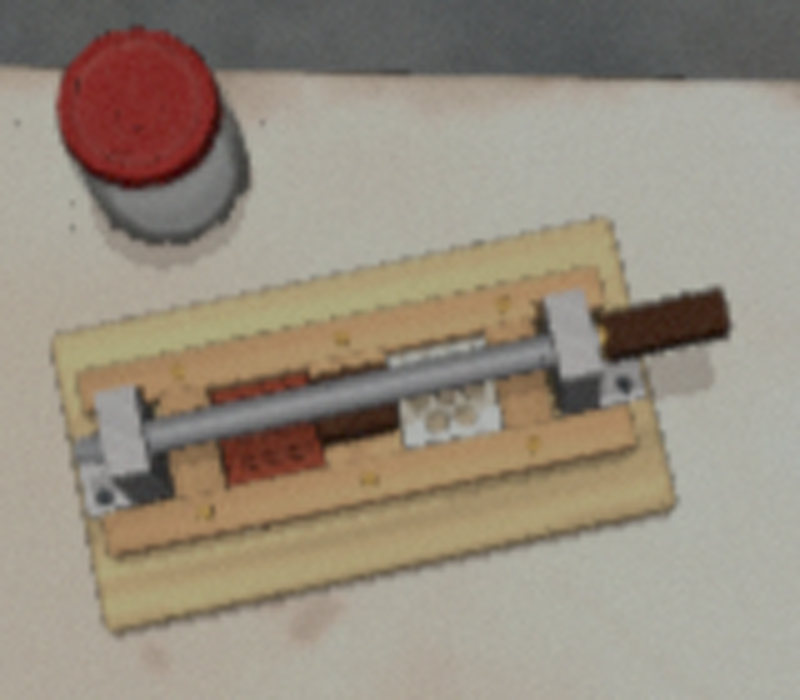

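View pics/c2.png

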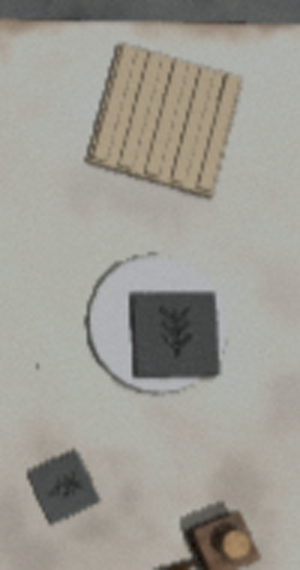

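View pics/c3.png

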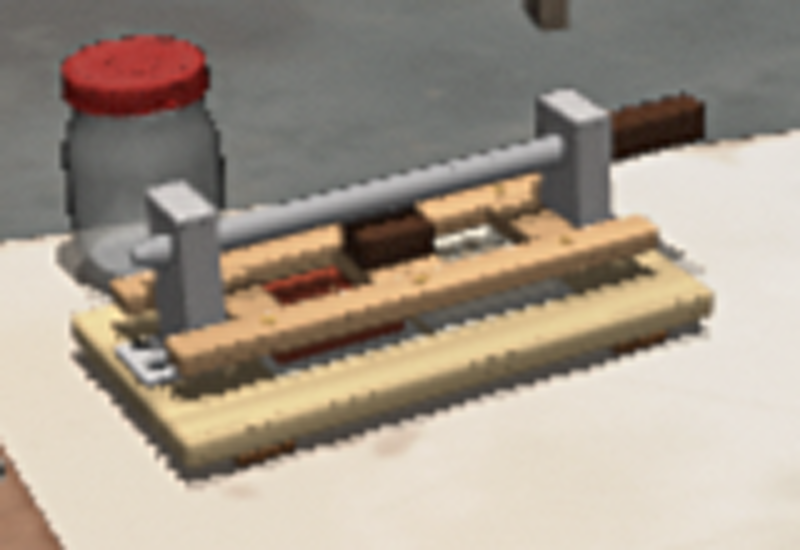

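The dry tile (white) is on the handle-side bed and the damp red tile is on the far one. In c1, the board corners are (55,333), (607,220), (676,503) and (112,630). In c2, the setter corners are (122,42), (241,75), (211,196) and (88,160), and the fresh tile corners are (130,293), (216,292), (218,377) and (133,377).

```bash
python3 - <<'E'
from h import *
s=load('top')
def C(pts,z,u0,v0,k): return np.array([w(s,u0+(a+.5)/k-.5,v0+(b+.5)/k-.5,z) for a,b in pts])
def rep(n,P):
    c=P.mean(0); a=P[1]-P[0]+P[2]-P[3]
    print(n,c.round(4),'ang(p0->p1)',np.degrees(np.arctan2(a[1],a[0])).round(2),'edges',[np.linalg.norm(P[i]-P[(i+1)%4]).round(4) for i in range(4)])
rep('board',C([(55,333),(607,220),(676,503),(112,630)],.018,220,140,5))
rep('setter',C([(122,42),(241,75),(211,196),(88,160)],.012,385,150,3))
rep('fresh',C([(130,293),(216,292),(218,377),(133,377)],.022,385,150,3))
rep('postR',C([(543,293),(588,289),(605,373),(560,379)],.078,220,140,5))
rep('postL',C([(93,392),(140,386),(156,468),(110,472)],.078,220,140,5))
rep('handle',C([(606,314),(724,290),(730,325),(610,356)],.069,220,140,5))
rep('decoy',C([(27,468),(83,450),(101,493),(48,523)],.01,385,150,3))
for n,u,v in (('lid',247,161),('pot',192,189),('bench',340,300),('board top',255,255),('grip',0,0)):
    print(n,w(s,u,v).round(4))
print(w(s,248,162,.086), w(s,192,190,.069))
E
```

```text
board [0.5002 0.326  0.018 ] ang(p0->p1) -76.46 edges [np.float64(0.2052), np.float64(0.1082), np.float64(0.2059), np.float64(0.1113)]
setter [0.5719 0.057  0.012 ] ang(p0->p1) -105.52 edges [np.float64(0.0758), np.float64(0.0797), np.float64(0.0774), np.float64(0.0789)]
fresh [0.4363 0.0568 0.022 ] ang(p0->p1) -88.56 edges [np.float64(0.0511), np.float64(0.0506), np.float64(0.05), np.float64(0.05)]
postR [0.5188 0.2506 0.078 ] ang(p0->p1) -82.37 edges [np.float64(0.0154), np.float64(0.0299), np.float64(0.0154), np.float64(0.0306)]
postL [0.4825 0.4013 0.078 ] ang(p0->p1) -82.59 edges [np.float64(0.0159), np.float64(0.0289), np.float64(0.0155), np.float64(0.0283)]
handle [0.5259 0.2186 0.069 ] ang(p0->p1) -75.53 edges [np.float64(0.0415), np.float64(0.0126), np.float64(0.0427), np.float64(0.0149)]
decoy [0.3486 0.1205 0.01  ] ang(p0->p1) -65.65 edges [np.float64(0.0349), np.float64(0.0269), np.float64(0.036), np.float64(0.0339)]
lid [0.5941 0.4018 0.0843]
pot [0.5569 0.507  0.0335]
bench [ 0.366   0.2374 -0.0011]
board top [0.4415 0.3904 0.0186]
grip [ 1.4773  1.4833 -0.7555]
[0.59180342 0.3997341  0.086     ] [0.54513587 0.4967474  0.069     ]
```

```bash
cat >> h.py <<'E'
P0=np.array([.5005,.326]); PA=np.radians(-76.46)
def pw(x,y):
    c,s_=np.cos(PA),np.sin(PA); return np.array([P0[0]+c*x-s_*y,P0[1]+s_*x+c*y])
def wp(X):
    c,s_=np.cos(PA),np.sin(PA); d=np.asarray(X)[:2]-P0; return np.array([c*d[0]+s_*d[1],-s_*d[0]+c*d[1]])
from scipy.spatial.transform import Rotation as Ro
def go(x,y,z,ang=None):
    """delta for TCP target; ang = world heading of tool y in deg"""
    st=manip.sense(); R=Ro.from_quat(st['tool_rot']).as_matrix()
    d=R.T@(np.array([x,y,z])-st['tcp_pos'])*100
    a=np.degrees(np.arctan2(R[1,1],R[0,1]))
    t=0 if ang is None else -((ang-a+180)%360-180)
    print('t %.2f'%st['t'],'tcp',st['tcp_pos'].round(4),'ang %.2f'%a,'tilt',R[:,2].round(4),'F',st['force'].round(1),'gap %.3f'%st['finger_gap'],'q',np.degrees(st['q']).round(0))
    print('  -> delta cm',d.round(2),'turn',round(t,2))
E
python3 - <<'E'
from h import *
s=load('top')
for u,v in((300,156),(340,157),(400,160)): print(w(s,u,v,0).round(3))
print('handle',pw(.1085,0)); print(px(s,[*pw(.14,.085),.0]),px(s,[*pw(-.045,.085),.0]))
go(*pw(.1085,0),.12,13.54)
E
```

```text
[0.635 0.317 0.   ]
[0.634 0.242 0.   ]
[0.63  0.128 0.   ]
handle [0.52590247 0.22051557]
(np.float64(356.81933352741163), np.float64(166.58908823126825)) (np.float64(260.221640027772), np.float64(186.98859245961827))
t 0.10 tcp [0.2526 0.571  0.2304] ang 66.12 tilt [-0.0011 -0.0016 -1.    ] F [ 0.1  0.6 -0.4] gap 0.998 q [ 56.  30.  82.   0.  68. -10.]
  -> delta cm [-39.18 -20.96  11.07] turn 52.58
```

drive_tool --deltas '[-4,-2,0,8,-8,-4,0,16,-12,-6.5,0,24,-16,-9,0,32,-20,-11,1,40,-24,-13,2,48,-28,-15,3,52.6,-32,-17.5,4,52.6,-36,-19.5,5,52.6,-39.2,-21,6,52.6,-39.2,-21,8,52.6,-39.2,-21,8,52.6]' --hand 4 --squeeze 60

```text
t: 1.3
tcp_pos: [0.5245, 0.2184, 0.1481]
tool_rot: [0.62, 0.785, -0.003, -0.002]
force: [-0.9, -0.1, 0.1]
finger_gap: 0.47
```

```bash
python3 - <<'E'
from h import *
go(*pw(.1085,0),.042,13.54)
s=load('top'); print(w(s,283,352,.05),w(s,283,352))
s=snap('side'); crop(s,200,400,100,260,4,'d1.png')
E
```

```text
t 1.30 tcp [0.5245 0.2184 0.1481] ang 13.37 tilt [-0.0075 -0.0028 -1.    ] F [-0.9 -0.1  0.1] gap 0.470 q [11. 32. 94. -0. 54. -2.]
  -> delta cm [ 0.18  0.26 10.6 ] turn -0.17
[0.27513294 0.33133238 0.05      ] [0.27458785 0.33273761 0.03462862]
```

View pics/d1.png

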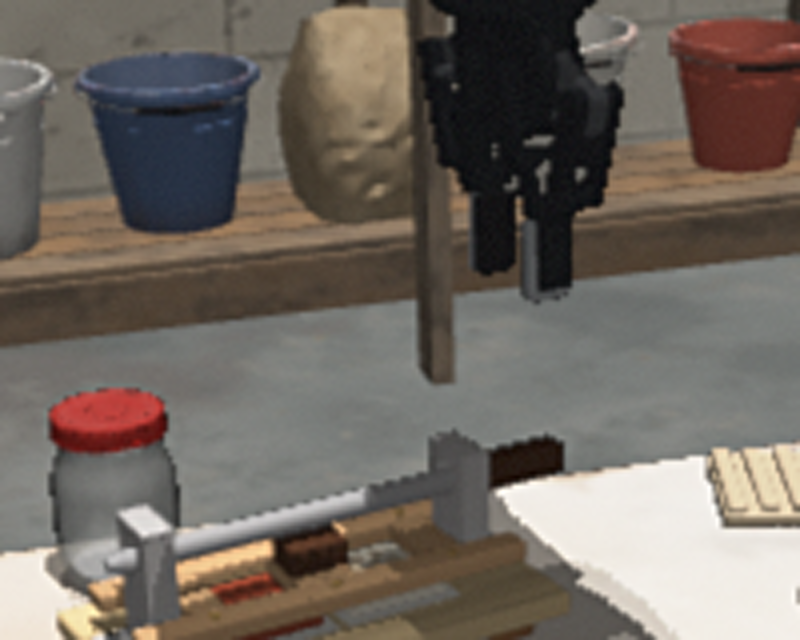

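drive_tool --deltas '[0.2,0.25,3,-0.2,0.2,0.25,6,-0.2,0.2,0.25,9,-0.2,0.2,0.25,10.5,-0.2,0.2,0.25,10.5,-0.2,0.2,0.25,10.5,-0.2,0.2,0.25,10.5,-0.2]'

```text
t: 2.05
tcp_pos: [0.5269, 0.2224, 0.0458]
tool_rot: [0.618, 0.786, -0.002, -0.001]
force: [0.4, -1.0, 0.7]
finger_gap: 0.471
```

```bash
python3 - <<'E'
from h import *
go(*pw(.1085,0),.043,13.54)
s=snap('top'); crop(s,280,400,150,250,6,'d2.png')
s=snap('side'); crop(s,240,380,150,260,5,'d3.png')
E
```

```text
t 2.05 tcp [0.5269 0.2224 0.0458] ang 13.70 tilt [-0.0029 -0.0018 -1.    ] F [ 0.4 -1.   0.7] gap 0.471 q [12. 42. 97. -0. 41. -2.]
  -> delta cm [-0.16 -0.14  0.28] turn 0.16
```

View pics/d2.png

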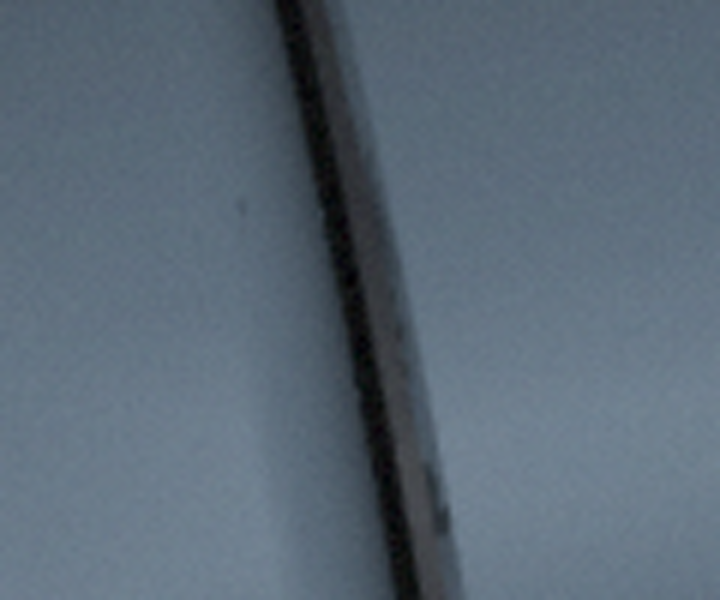

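View pics/d3.png

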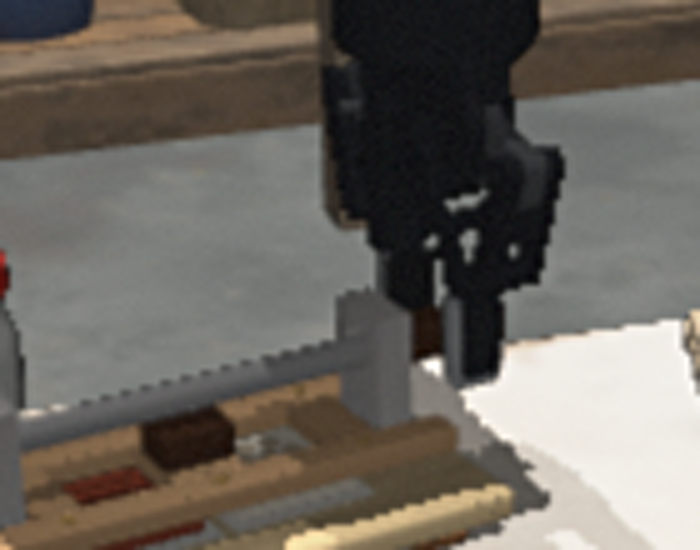

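The fingers straddle the handle at about (330..., in d3 at 430,330), clear of the post. I'll close on it.

drive_tool --deltas '[-0.15,-0.15,0.25,0.15,-0.15,-0.15,0.25,0.15,-0.15,-0.15,0.25,0.15]'

```text
t: 2.45
tcp_pos: [0.5258, 0.2202, 0.0435]
tool_rot: [0.619, 0.785, -0.002, -0.001]
force: [0.2, 0.1, 1.6]
finger_gap: 0.472
```

drive_tool --deltas '[0,0,0,0,0,0,0,0,0,0,0,0,0,0,0,0,0,0,0,0,0,0,0,0]' --hand 0.5 --squeeze 80

```text
t: 3.05
tcp_pos: [0.5259, 0.2202, 0.0436]
tool_rot: [0.619, 0.785, -0.002, -0.0]
force: [-0.8, -0.3, 4.1]
finger_gap: 0.169
```

```bash
python3 - <<'E'
from h import *
go(*pw(.1085,0),.043,13.54)
s=manip.sense();print(wp(s['tcp_pos']))
s=snap('side'); crop(s,200,360,180,290,5,'d4.png')
E
```

```text
t 3.05 tcp [0.5259 0.2202 0.0436] ang 13.52 tilt [-0.0026 -0.0018 -1.    ] F [-0.8 -0.3  4.1] gap 0.169 q [12. 42. 98. -0. 41. -2.]
  -> delta cm [0.03 0.01 0.06] turn -0.02
[ 0.10882919 -0.00011905]
```

View pics/d4.png

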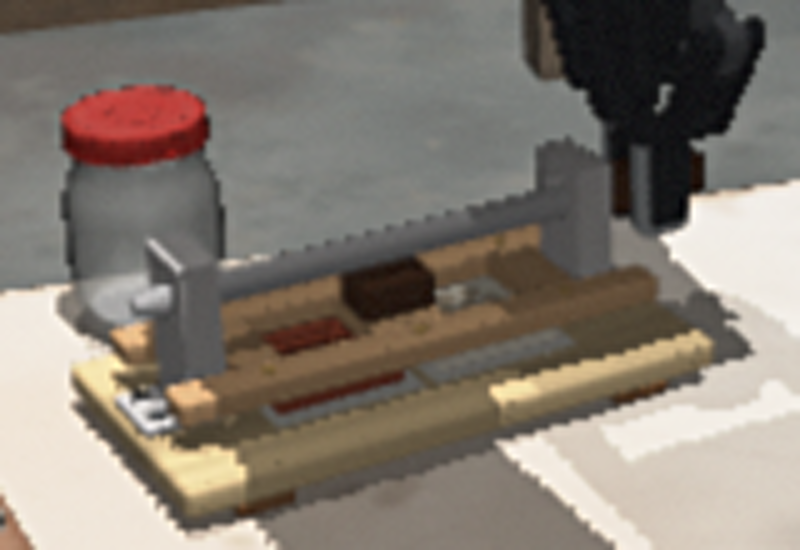

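Gripped (opening about 15 mm). I'll lift 3 mm and pull out along −x.

drive_tool --deltas '[0,0,-0.15,0,0,0,-0.3,0,-1,0,-0.3,0,-3,0,-0.3,0,-5,0,-0.3,0,-7,0,-0.3,0,-9,0,-0.3,0,-11,0,-0.3,0,-11,0,-0.3,0]'

```text
t: 4.0
tcp_pos: [0.5527, 0.1104, 0.0466]
tool_rot: [0.62, 0.784, -0.001, 0.0]
force: [0.4, 0.5, -0.7]
finger_gap: 0.169
```

```bash
python3 - <<'E'
from h import *
go(*pw(.32,0),.047,13.54)
s=manip.sense();print(wp(s['tcp_pos']))
s=snap('side'); crop(s,200,400,170,290,4,'d5.png')
E
```

```text
t 4.00 tcp [0.5527 0.1104 0.0466] ang 13.34 tilt [-0.0016 -0.0024 -1.    ] F [ 0.4  0.5 -0.7] gap 0.169 q [  0.  41.  99.  -0.  40. -13.]
  -> delta cm [-9.82  0.01 -0.02] turn -0.2
[0.22180614 0.0002971 ]
```

View pics/d5.png

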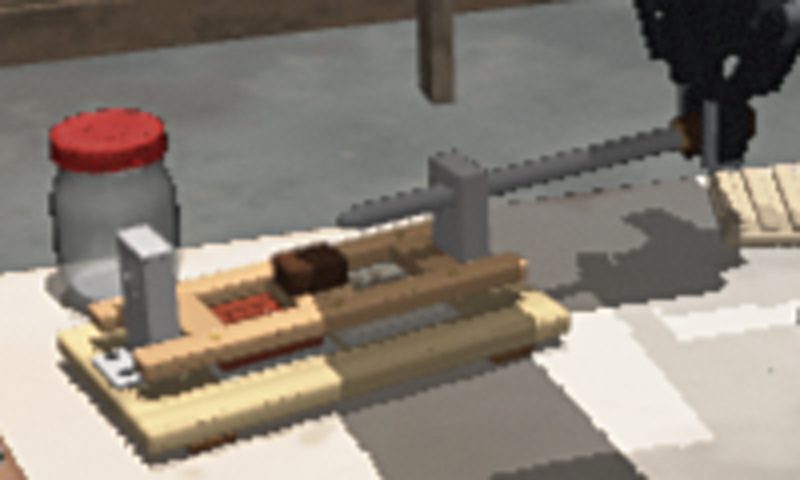

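The bar is out of the far post and sits level, with no contact force. I'll pull the rest out and lift.

drive_tool --deltas '[-2,0,0,0,-4,0,0,0,-6,0,0,0,-8,0,0,0,-10,0,0,0,-10.5,0,-1,0,-10.5,0,-3,0,-10.5,0,-5,0,-10.5,0,-5,0]'

```text
t: 4.95
tcp_pos: [0.5781, 0.0103, 0.0995]
tool_rot: [0.62, 0.785, 0.0, 0.002]
force: [0.6, 0.7, -1.0]
finger_gap: 0.173
```

```bash
python3 - <<'E'
from h import *
go(.39,.16,.10,-90)
s=manip.sense();print(wp(s['tcp_pos']))
E
```

```text
t 4.95 tcp [0.5781 0.0103 0.0995] ang 13.41 tilt [ 0.0031 -0.0024 -1.    ] F [ 0.6  0.7 -1. ] gap 0.173 q [-10.  37.  95.  -0.  48. -23.]
  -> delta cm [ 18.92 -14.83  -0.14] turn 103.41
[0.32509597 0.00156297]
```

drive_tool --deltas '[1.5,-1.2,0,8.5,3,-2.4,0,17,4.5,-3.6,0,25.5,6,-4.8,0,34,7.5,-6,0,42.5,9,-7.2,0,51,10.5,-8.4,0,59.5,12,-9.6,0,68,13.5,-10.8,0,76.5,15,-12,0,85,16.5,-13,0,93.5,18,-14,0,102]'

```text
t: 6.15
tcp_pos: [0.3985, 0.154, 0.0983]
tool_rot: [1.0, 0.01, 0.001, 0.001]
force: [0.6, -0.1, -1.4]
finger_gap: 0.171
```

```bash
python3 - <<'E'
from h import *
go(.39,.16,.02,-90)
s=snap('top','e1.png')
s=snap('side','e2.png')
E
```

```text
t 6.15 tcp [0.3985 0.154  0.0983] ang -88.91 tilt [ 0.0016 -0.0022 -1.    ] F [ 0.6 -0.1 -1.4] gap 0.171 q [  6.  30. 117.  -0.  33.  95.]
  -> delta cm [-0.85 -0.64  7.83] turn 1.09
```

View pics/e1.png

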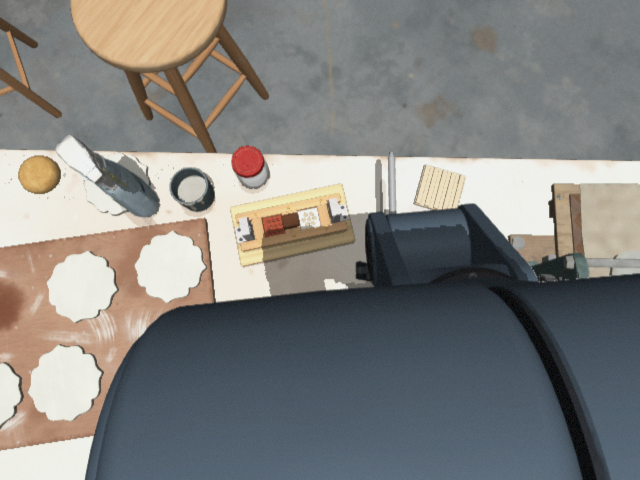

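View pics/e2.png

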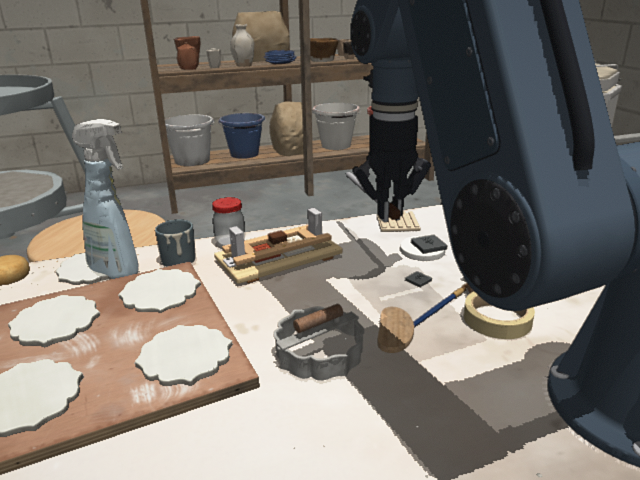

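drive_tool --deltas '[-0.5,-0.6,1.5,1,-0.5,-0.6,3.5,1,-0.5,-0.6,5.5,1,-0.5,-0.6,7.5,1,-0.5,-0.6,8.5,1,-0.5,-0.6,9.2,1,-0.5,-0.6,9.2,1,-0.5,-0.6,9.2,1]'

```text
t: 7.05
tcp_pos: [0.3915, 0.1599, 0.0065]
tool_rot: [1.0, 0.006, -0.001, 0.001]
force: [0.4, 0.2, -1.6]
finger_gap: 0.174
```

```bash
python3 - <<'E'
from h import *
go(.395,.16,.002,-90)
s=snap('side'); crop(s,320,480,170,290,5,'e3.png')
E
```

```text
t 7.05 tcp [0.3915 0.1599 0.0065] ang -89.36 tilt [-0.0012 -0.0025 -1.    ] F [ 0.4  0.2 -1.6] gap 0.174 q [  7.  42. 120.  -0.  18.  97.]
  -> delta cm [ 0.35 -0.01  0.45] turn 0.64
```

View pics/e3.png

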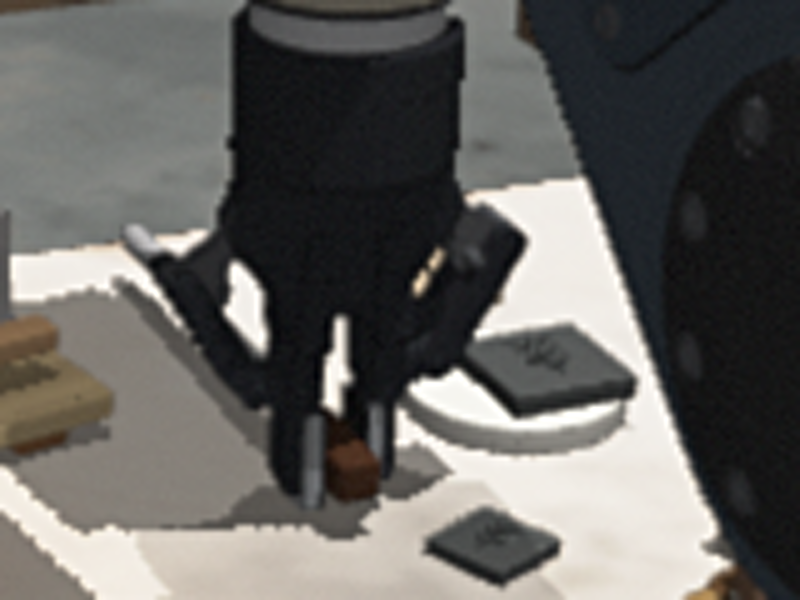

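drive_tool --deltas '[0,0,0.2,0,0,0,0.35,0,0,0,0.4,0,0,0,0.4,0]'

```text
t: 7.5
tcp_pos: [0.3917, 0.1599, 0.0028]
tool_rot: [1.0, 0.006, -0.0, 0.001]
force: [-0.2, -0.4, -1.3]
finger_gap: 0.172
```

drive_tool --deltas '[0,0,0,0,0,0,0,0,0,0,0,0,0,0,0,0,0,0,0,0]' --hand 3.2

```text
t: 8.0
tcp_pos: [0.3917, 0.1599, 0.0028]
tool_rot: [1.0, 0.006, -0.0, 0.001]
force: [-0.2, 0.4, 0.6]
finger_gap: 0.375
```

```bash
python3 - <<'E'
from h import *
go(.395,.16,.15,-90)
s=snap('side'); crop(s,320,480,170,290,5,'e4.png')
E
```

```text
t 8.00 tcp [0.3917 0.1599 0.0028] ang -89.37 tilt [-3.0e-04 -2.4e-03 -1.0e+00] F [-0.2  0.4  0.6] gap 0.375 q [  7.  43. 120.  -0.  18.  97.]
  -> delta cm [  0.32   0.03 -14.72] turn 0.63
```

View pics/e4.png

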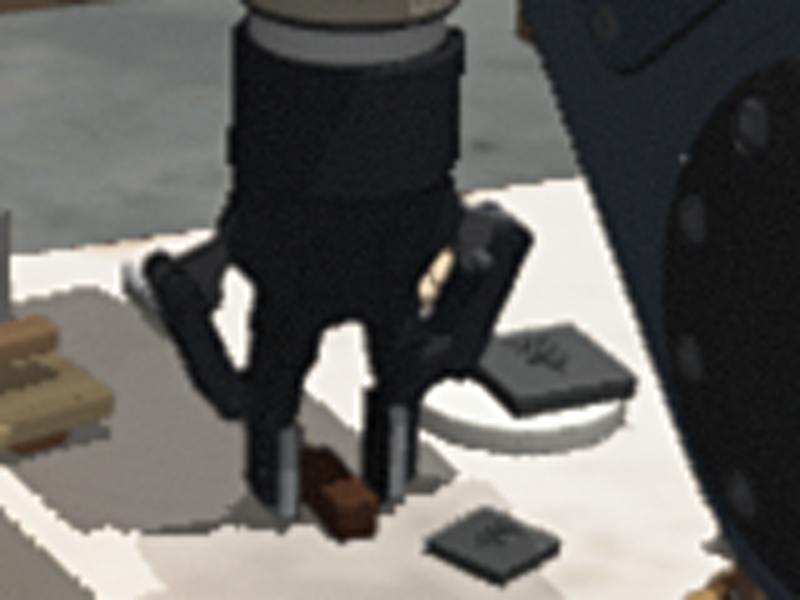

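The bar lies between the open fingers on the bench. I'll rise and go to the cover.

drive_tool --deltas '[0,0,-3,0,0,0,-7,0,0,0,-11,0,1,-1,-14,-8.5,2.5,-3,-14,-17,4,-5.5,-14,-25.5,5.5,-8,-14,-34,7,-10,-14,-42.5,8,-12,-14,-51,9,-14,-14,-59.5,10,-15.5,-14,-68,10.9,-16.6,-14,-76.5]'

```text
t: 9.25
tcp_pos: [0.4988, 0.3284, 0.1421]
tool_rot: [0.78, 0.626, -0.001, 0.001]
force: [-0.2, 0.7, -0.0]
finger_gap: 0.375
```

```bash
python3 - <<'E'
from h import *
go(*pw(0,0),.10,13.54)
E
```

```text
t 9.25 tcp [0.4988 0.3284 0.1421] ang -12.47 tilt [-9.0e-04 -2.4e-03 -1.0e+00] F [-0.2  0.7 -0. ] gap 0.375 q [23. 35. 91. -0. 55. 35.]
  -> delta cm [-0.19  0.22  4.21] turn -26.01
```

drive_tool --deltas '[-0.2,0.2,1,-8,-0.2,0.2,2,-16,-0.2,0.2,3,-24,-0.2,0.2,3.5,-26,-0.2,0.2,4,-26,-0.2,0.2,4,-26]' --hand 4.2

```text
t: 9.85
tcp_pos: [0.4996, 0.3256, 0.1012]
tool_rot: [0.619, 0.785, -0.002, -0.0]
force: [0.6, -0.4, -0.2]
finger_gap: 0.492
```

```bash
python3 - <<'E'
from h import *
go(*pw(0,0),.042,13.54)
s=snap('side'); crop(s,200,360,130,290,4,'f1.png')
s=snap('top'); crop(s,220,400,140,290,4,'f2.png')
E
```

```text
t 9.85 tcp [0.4996 0.3256 0.1012] ang 13.48 tilt [-0.0028 -0.0032 -1.    ] F [ 0.6 -0.4 -0.2] gap 0.492 q [22. 38. 92. -0. 50.  9.]
  -> delta cm [0.03 0.12 5.92] turn -0.06
```

View pics/f1.png

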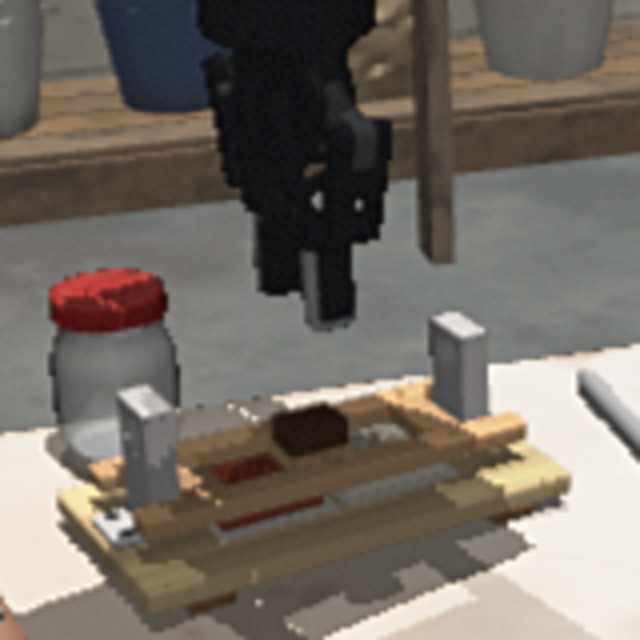

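View pics/f2.png

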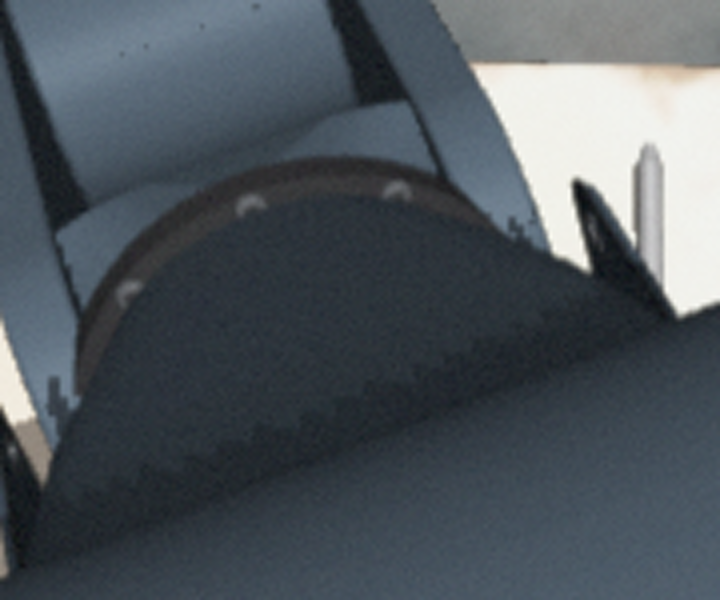

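The side view shows the gripper above the dark grip block (310,430 in f1), with the bar lying on the bench to the right. I'll descend and grip.

drive_tool --deltas '[0,0.1,2,0,0,0.1,4,0,0,0.1,5.5,0,0,0.1,5.8,0,0,0.1,5.8,0,0,0.1,5.8,0]'

```text
t: 10.55
tcp_pos: [0.5017, 0.3263, 0.0447]
tool_rot: [0.619, 0.785, -0.001, 0.001]
force: [0.0, -0.1, -0.1]
finger_gap: 0.492
```

drive_tool --deltas '[0,0,0,0,0,0,0,0,0,0,0,0,0,0,0,0,0,0,0,0]' --hand 1.5 --squeeze 80

```text
t: 11.05
tcp_pos: [0.5023, 0.3265, 0.0461]
tool_rot: [0.619, 0.785, 0.0, 0.001]
force: [-1.2, -0.0, 6.7]
finger_gap: 0.244
```

```bash
python3 - <<'E'
from h import *
go(*pw(0,0),.12,13.54)
s=snap('side'); crop(s,200,360,130,290,4,'f3.png')
E
```

```text
t 11.05 tcp [0.5023 0.3265 0.0461] ang 13.50 tilt [ 0.002  -0.0012 -1.    ] F [-1.2 -0.   6.7] gap 0.244 q [22. 43. 93. -0. 44.  9.]
  -> delta cm [-0.02 -0.18 -7.39] turn -0.04
```

View pics/f3.png

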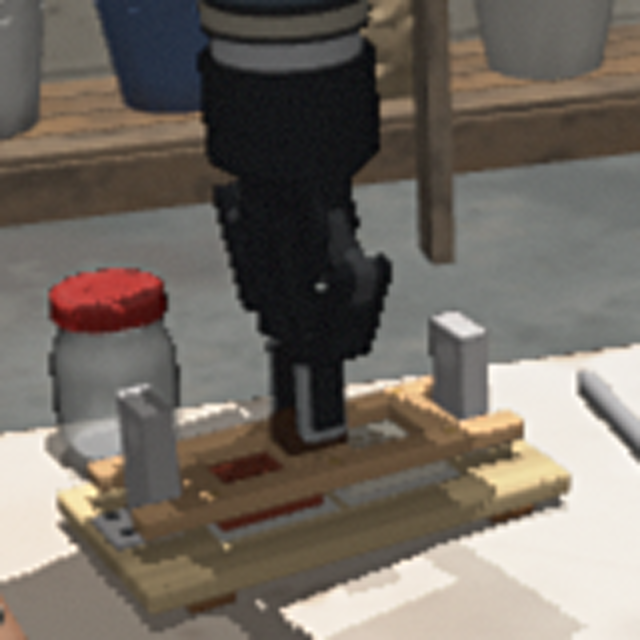

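drive_tool --deltas '[0,0,-0.5,0,0,0,-1.5,0,0,0,-3,0,0,0,-4.5,0,0,0,-6,0,0,0,-7.5,0,0,0,-7.5,0]'

```text
t: 11.8
tcp_pos: [0.504, 0.3275, 0.1244]
tool_rot: [0.619, 0.785, 0.003, 0.003]
force: [1.4, 0.2, -1.6]
finger_gap: 0.247
```

```bash
python3 - <<'E'
from h import *
go(*pw(-.02,-.125),.12,13.54)
s=snap('side'); crop(s,180,380,100,290,4,'f4.png')
E
```

```text
t 11.80 tcp [0.504  0.3275 0.1244] ang 13.50 tilt [ 0.0078  0.0012 -1.    ] F [ 1.4  0.2 -1.6] gap 0.247 q [22. 36. 91. -0. 52.  9.]
  -> delta cm [  1.93 -12.88   0.34] turn -0.04
```

View pics/f4.png

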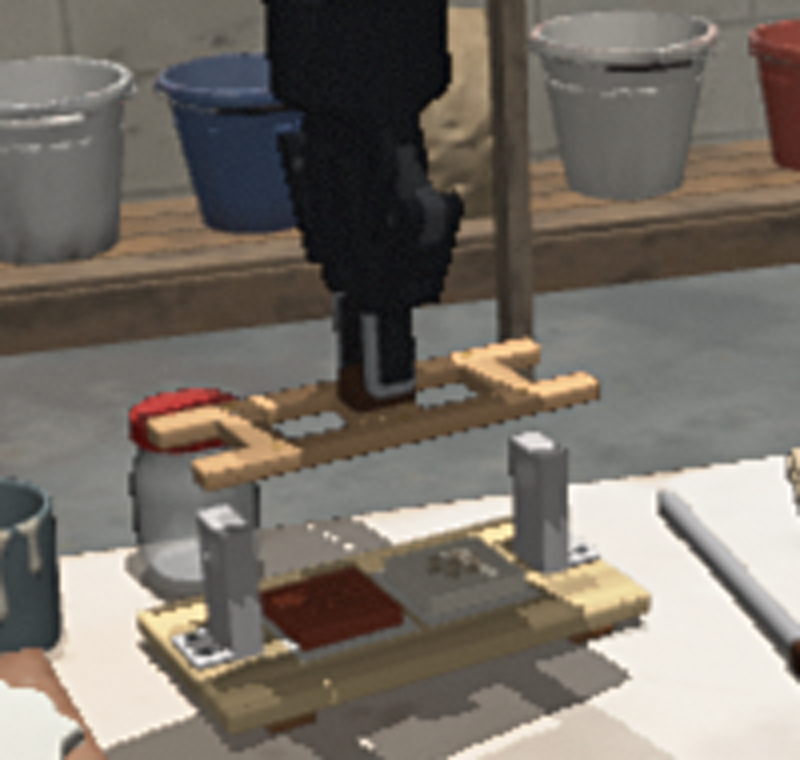

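The cover came up level and clear, with both tiles undisturbed beneath. I'll carry it to the front.

drive_tool --deltas '[0.5,-2,0,0,1,-5,0,0,1.5,-8.5,0,0,1.9,-12,0,0,1.9,-12.9,0,0,1.9,-12.9,3,0,1.9,-12.9,6,0,1.9,-12.9,8,0,1.9,-12.9,9,0,1.9,-12.9,9,0]'

```text
t: 12.85
tcp_pos: [0.3736, 0.3152, 0.0311]
tool_rot: [0.619, 0.785, 0.001, 0.002]
force: [-0.8, -0.1, -1.3]
finger_gap: 0.246
```

```bash
python3 - <<'E'
from h import *
go(*pw(-.02,-.125),.0185,13.54)
s=snap('side'); crop(s,180,420,170,330,3,'f5.png')
E
```

```text
t 12.85 tcp [0.3736 0.3152 0.0311] ang 13.48 tilt [ 3.5e-03 -9.0e-04 -1.0e+00] F [-0.8 -0.1 -1.3] gap 0.246 q [ 27.  40. 110.  -0.  30.  14.]
  -> delta cm [0.09 0.08 1.26] turn -0.06
```

View pics/f5.png

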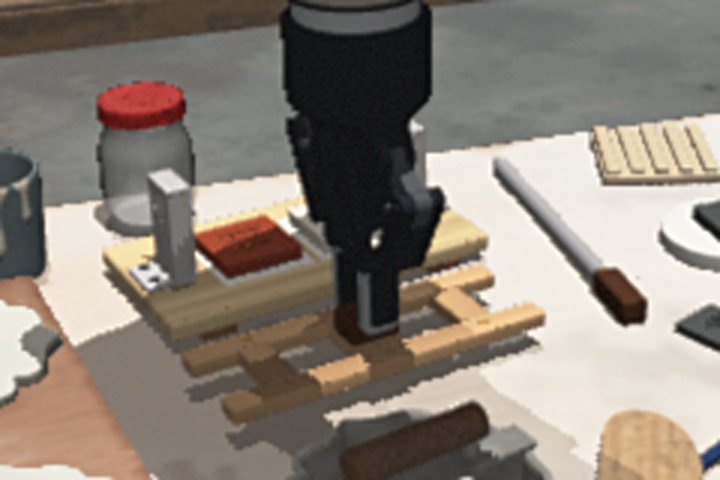

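drive_tool --deltas '[0,0,0.6,0,0,0,1,0,0,0,1.25,0,0,0,1.25,0]'

```text
t: 13.3
tcp_pos: [0.3741, 0.3155, 0.0195]
tool_rot: [0.619, 0.785, 0.002, 0.002]
force: [0.6, -0.4, -1.2]
finger_gap: 0.248
```

drive_tool --deltas '[0,0,0,0,0,0,0,0,0,0,0,0,0,0,-0.3,0]' --hand 4.2

```text
t: 13.7
tcp_pos: [0.374, 0.3154, 0.0225]
tool_rot: [0.619, 0.785, 0.001, 0.002]
force: [-0.1, -0.4, 0.9]
finger_gap: 0.497
```

drive_tool --deltas '[0,0,-3,0,0,0,-6,0,0,0,-9,0,0,0,-12,0,0,0,-12,0]'

```text
t: 14.2
tcp_pos: [0.3757, 0.3167, 0.1463]
tool_rot: [0.619, 0.785, 0.005, 0.004]
force: [0.7, 0.4, -0.8]
finger_gap: 0.494
```

```bash
python3 - <<'E'
from h import *
go(*pw(.031,0),.14,13.54)
s=snap('side','g1.png')
s=snap('top','g2.png')
E
```

```text
t 14.20 tcp [0.3757 0.3167 0.1463] ang 13.51 tilt [ 0.0125  0.0038 -0.9999] F [ 0.7  0.4 -0.8] gap 0.494 q [ 27.  27. 106.  -0.  46.  14.]
  -> delta cm [-5.11 12.34  0.79] turn -0.03
```

View pics/g1.png

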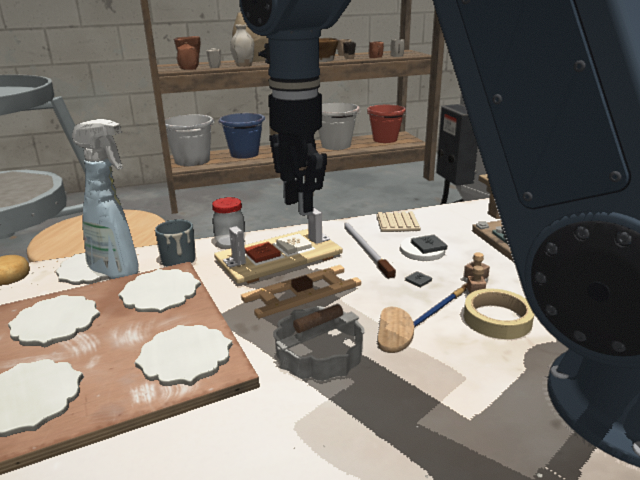

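View pics/g2.png

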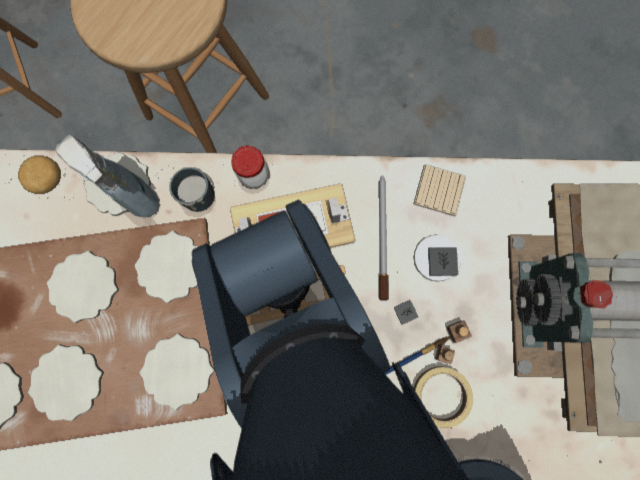

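Both parts are laid aside. Now I'll measure the dry and damp tiles.

```bash
python3 - <<'E'
from h import *
s=load('side'); crop(s,210,350,200,285,5,'g3.png')
E
```

```text
(no output)
```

View pics/g3.png

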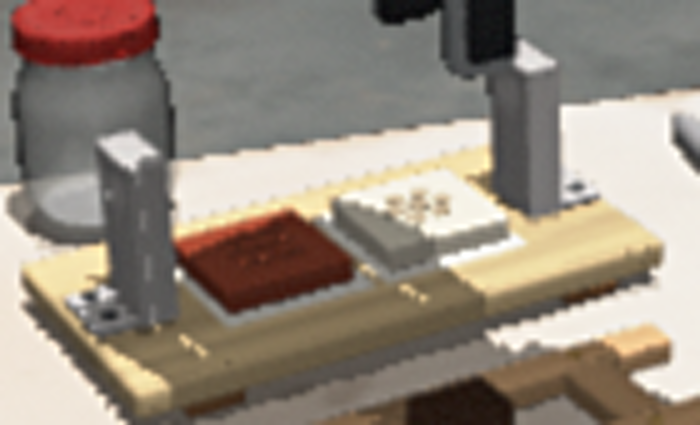

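```bash
python3 - <<'E'
from h import *
s=load('side')
for n,pts in(('dry',[(333,199),(445,170),(508,223),(397,250)]),('damp',[(176,243),(292,212),(354,265),(238,297)])):
    P=np.array([w(s,210+(a+.5)/5-.5,200+(b+.5)/5-.5,.028) for a,b in pts]); c=P.mean(0);a=P[1]-P[0]+P[2]-P[3]
    print(n,c.round(4),wp(c).round(4),np.degrees(np.arctan2(a[1],a[0])),[np.linalg.norm(P[i]-P[(i+1)%4]).round(4) for i in range(4)])
E
```

```text
dry [0.5005 0.2955 0.028 ] [ 0.0296 -0.0071] -78.24685535085649 [np.float64(0.0471), np.float64(0.0519), np.float64(0.0442), np.float64(0.0497)]
damp [0.4844 0.357  0.028 ] [-0.0339 -0.0084] -76.23555412461958 [np.float64(0.0463), np.float64(0.0502), np.float64(0.0448), np.float64(0.0498)]
```

```bash
python3 - <<'E'
from h import *
s=load('side')
for z,pts in((.018,[(23,270),(663,245),(140,392)]),(.078,[(493,50),(522,43),(556,65),(527,75),(95,145),(125,132),(160,155),(130,165)])):
    for a,b in pts:
        c=w(s,210+(a+.5)/5-.5,200+(b+.5)/5-.5,z); print(z,c.round(4),wp(c).round(4))
for x,y,z in ((-.105,.056,.018),(.105,-.056,.018),(-.105,-.056,.018),(.031,0,.018)):
    u,v=px(s,[*pw(x,y),z]); print((u-210+.5)*5-.5,(v-200+.5)*5-.5)
E
```

```text
0.018 [0.5194 0.4395 0.018 ] [-0.1059  0.0449]
0.018 [0.4635 0.2143 0.018 ] [ 0.0999 -0.0622]
0.018 [0.4181 0.4133 0.018 ] [-0.1041 -0.0597]
0.078 [0.5224 0.2603 0.078 ] [0.069 0.006]
0.078 [0.5253 0.2483 0.078 ] [0.0814 0.0059]
0.078 [0.5013 0.2424 0.078 ] [ 0.0814 -0.0188]
0.078 [0.496  0.2551 0.078 ] [ 0.0679 -0.021 ]
0.078 [0.4869 0.4128 0.078 ] [-0.0876  0.0071]
0.078 [0.4942 0.4013 0.078 ] [-0.0747  0.0115]
0.078 [0.4714 0.3929 0.078 ] [-0.0718 -0.0127]
0.078 [0.4667 0.4039 0.078 ] [-0.0836 -0.0146]
14.724983565784953 257.53456189681026
665.5398140254958 235.20257934534993
133.26809248835087 387.92783678226
415.91372383366587 225.9970726679269
```

The side camera sits about 6 mm off in press y: it shows the posts and board with the same shift. So both tiles are centred on their beds. Going over the dry tile.

drive_tool --deltas '[-1.5,4,0,0,-3,8,0,0,-5.1,12,0,0,-5.1,12.3,1,0,-5.1,12.3,4,0,-5.1,12.3,7,0,-5.1,12.3,8,0,-5.1,12.3,8,0]' --hand 6.4

```text
t: 15.1
tcp_pos: [0.5032, 0.294, 0.0614]
tool_rot: [0.619, 0.785, -0.001, 0.001]
force: [-0.6, 1.2, -0.2]
finger_gap: 0.748
```

```bash
python3 - <<'E'
from h import *
go(*pw(.031,0),.018,13.54)
s=snap('side'); crop(s,210,350,150,280,5,'g4.png')
E
```

```text
t 15.10 tcp [0.5032 0.294  0.0614] ang 13.50 tilt [ 2.0e-04 -1.5e-03 -1.0e+00] F [-0.6  1.2 -0.2] gap 0.748 q [19. 41. 95. -0. 44.  6.]
  -> delta cm [0.08 0.49 4.34] turn -0.04
```

View pics/g4.png

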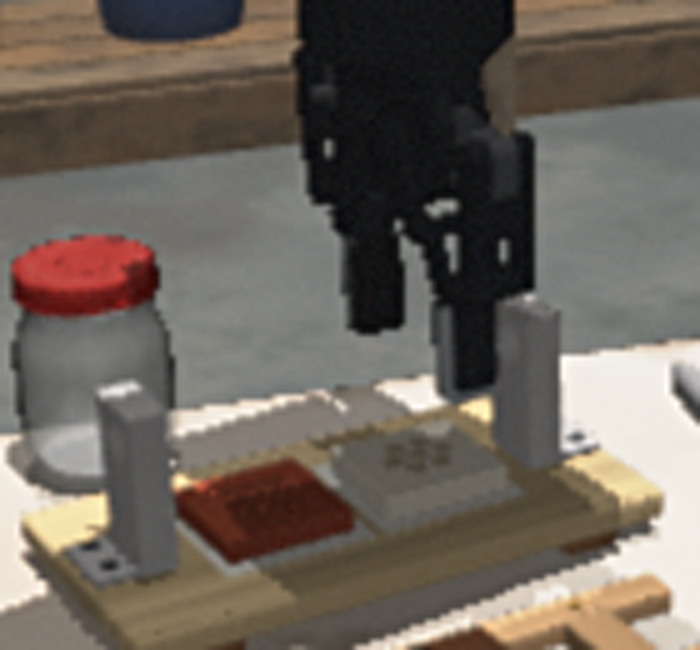

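drive_tool --deltas '[0,0.5,1,0,0,0.5,2,0,0,0.5,2.5,0,0,0.5,2.5,0]'

```text
t: 15.55
tcp_pos: [0.5089, 0.2955, 0.0374]
tool_rot: [0.619, 0.785, 0.0, 0.001]
force: [0.6, 0.0, 0.3]
finger_gap: 0.751
```

```bash
python3 - <<'E'
from h import *
go(*pw(.031,0),.018,13.54)
E
```

```text
t 15.55 tcp [0.5089 0.2955 0.0374] ang 13.51 tilt [ 2.2e-03 -8.0e-04 -1.0e+00] F [0.6 0.  0.3] gap 0.751 q [19. 43. 95. -0. 42.  6.]
  -> delta cm [ 0.06 -0.11  1.94] turn -0.03
```

drive_tool --deltas '[0,-0.1,1,0,0,-0.1,1.7,0,0,-0.1,1.9,0,0,-0.1,1.9,0]'

```text
t: 15.95
tcp_pos: [0.5076, 0.2951, 0.0177]
tool_rot: [0.619, 0.785, -0.0, 0.001]
force: [0.1, -0.8, 0.3]
finger_gap: 0.752
```

```bash
python3 - <<'E'
from h import *
go(*pw(.031,0),.018,13.54)
s=snap('side'); crop(s,210,350,150,280,5,'g5.png')
E
```

```text
t 15.95 tcp [0.5076 0.2951 0.0177] ang 13.51 tilt [ 0.0011 -0.0012 -1.    ] F [ 0.1 -0.8  0.3] gap 0.752 q [19. 45. 96. -0. 39.  6.]
  -> delta cm [ 0.07  0.03 -0.03] turn -0.03
```

View pics/g5.png

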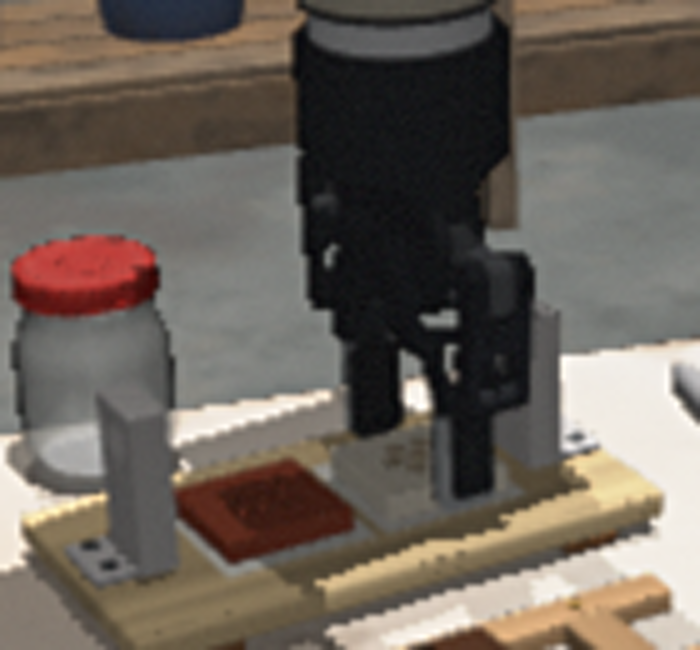

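drive_tool --deltas '[0,0,0,0,0,0,0,0,0,0,0,0,0,0,0,0,0,0,0,0]' --hand 4 --squeeze 40

```text
t: 16.5
tcp_pos: [0.5084, 0.2954, 0.0186]
tool_rot: [0.619, 0.785, 0.001, 0.001]
force: [-0.5, 0.4, 4.0]
finger_gap: 0.569
```

drive_tool --deltas '[0,0,-1,0,0,0,-2.5,0,0,0,-4.5,0,0,0,-6.5,0,0,0,-8.5,0,0,0,-8.5,0]'

```text
t: 17.1
tcp_pos: [0.5101, 0.2963, 0.1072]
tool_rot: [0.619, 0.785, 0.004, 0.003]
force: [0.0, -0.1, -1.1]
finger_gap: 0.574
```

```bash
python3 - <<'E'
from h import *
go(.5719,.057,.10,-15.5)
s=snap('side'); crop(s,210,350,130,270,5,'g6.png')
E
```

```text
t 17.10 tcp [0.5101 0.2963 0.1072] ang 13.52 tilt [ 0.0094  0.0018 -1.    ] F [ 0.  -0.1 -1.1] gap 0.574 q [19. 37. 94. -0. 49.  6.]
  -> delta cm [-24.71   0.41   0.73] turn 29.02
```

View pics/g6.png

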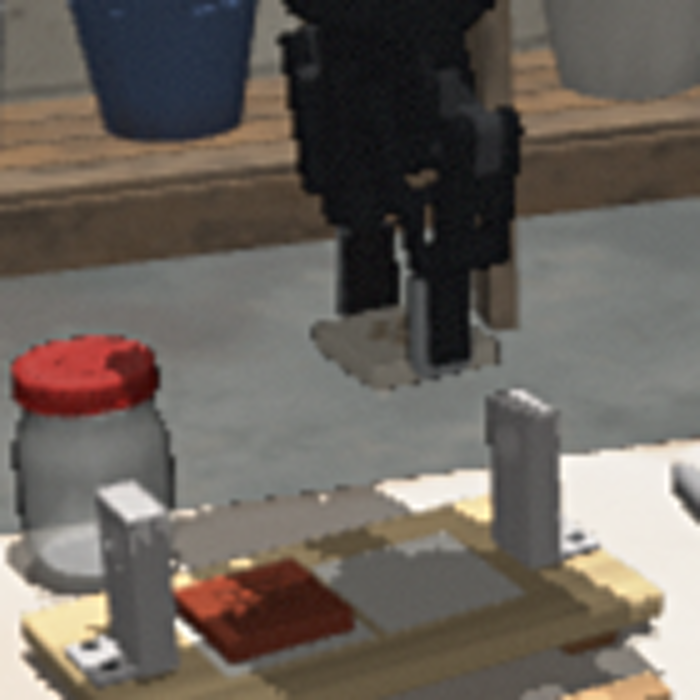

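The tile is held level. I'll carry it to the setter.

drive_tool --deltas '[-3,0.1,0,6,-7,0.1,0,12,-11,0.2,0,18,-15,0.2,0,24,-19,0.3,0,29,-22,0.4,0,29,-24.7,0.4,0,29,-24.7,0.4,2,29,-24.7,0.4,4,29,-24.7,0.4,6,29,-24.7,0.4,6,29]'

```text
t: 18.25
tcp_pos: [0.5682, 0.0567, 0.0425]
tool_rot: [0.796, 0.605, 0.0, -0.001]
force: [-0.0, 0.3, -0.9]
finger_gap: 0.568
```

```bash
python3 - <<'E'
from h import *
go(.5719,.057,.013,-15.5)
s=snap('side'); crop(s,330,470,130,260,5,'h1.png')
s=snap('top'); crop(s,340,500,130,290,4,'h2.png')
E
```

```text
t 18.25 tcp [0.5682 0.0567 0.0425] ang -15.51 tilt [-0.001   0.0015 -1.    ] F [-0.   0.3 -0.9] gap 0.568 q [-6. 42. 98.  0. 40. 10.]
  -> delta cm [0.13 0.36 2.95] turn -0.01
```

View pics/h1.png

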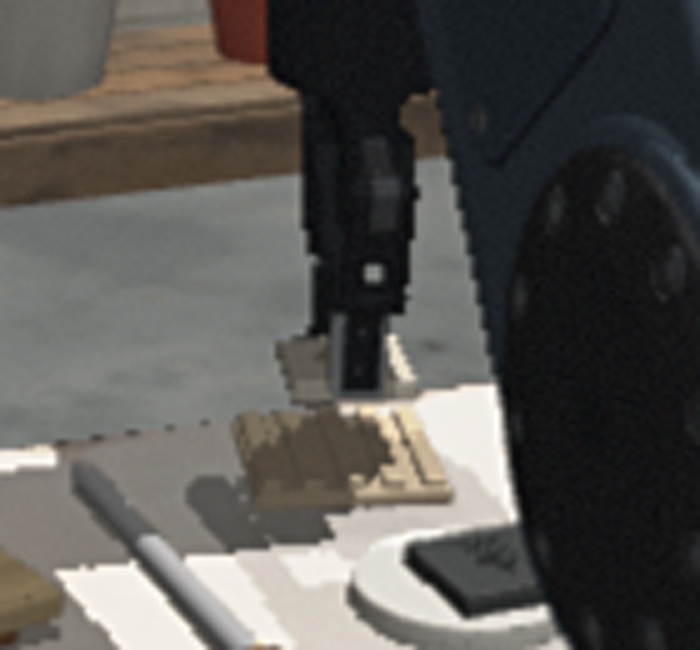

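View pics/h2.png

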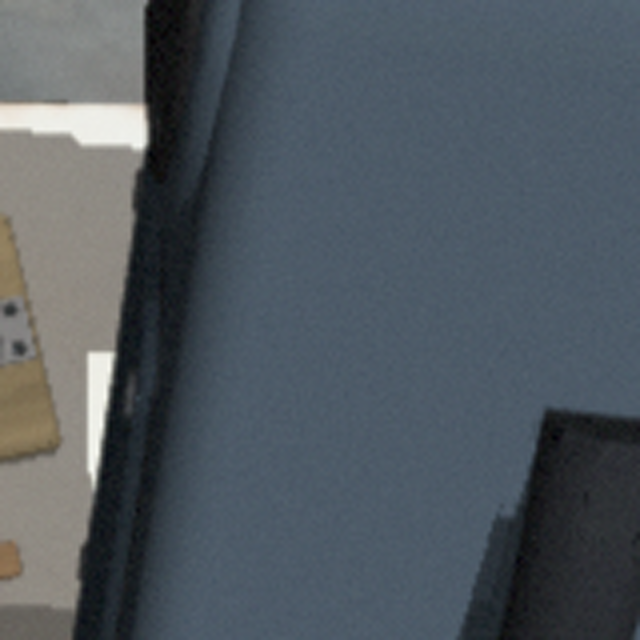

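drive_tool --deltas '[0.1,0.35,1,0,0.1,0.35,2,0,0.1,0.35,2.7,0,0.1,0.35,2.9,0,0.1,0.35,2.9,0]'

```text
t: 18.85
tcp_pos: [0.5737, 0.0569, 0.0156]
tool_rot: [0.796, 0.605, 0.002, 0.001]
force: [-0.1, -0.0, -0.7]
finger_gap: 0.567
```

```bash
python3 - <<'E'
from h import *
go(.5719,.057,.0125,-15.5)
s=snap('side'); crop(s,330,470,130,260,5,'h3.png')
E
```

```text
t 18.85 tcp [0.5737 0.0569 0.0156] ang -15.48 tilt [ 0.0034  0.0011 -1.    ] F [-0.1 -0.  -0.7] gap 0.567 q [-5. 45. 97.  0. 38. 10.]
  -> delta cm [-0.04 -0.18  0.31] turn 0.02
```

View pics/h3.png

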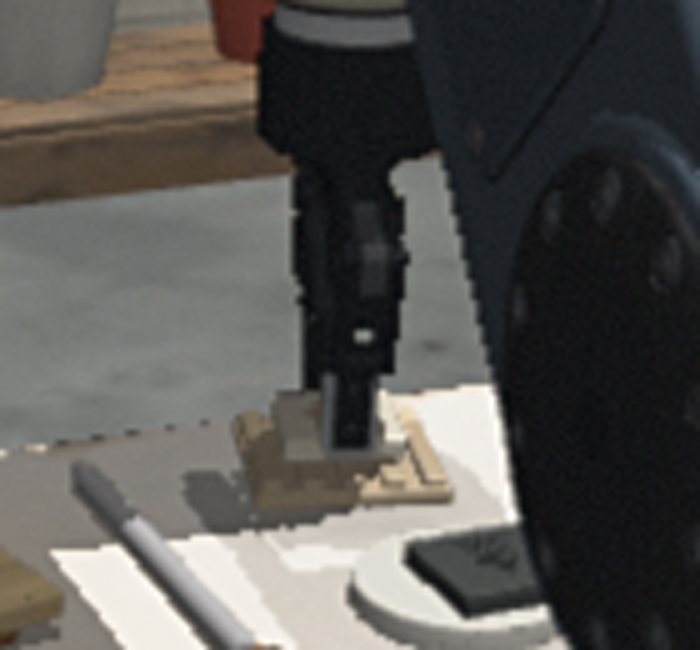

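drive_tool --deltas '[0,-0.2,0.2,0,0,-0.2,0.3,0,0,-0.2,0.3,0]'

```text
t: 19.2
tcp_pos: [0.572, 0.0574, 0.013]
tool_rot: [0.796, 0.605, 0.002, 0.001]
force: [0.9, 0.6, -1.1]
finger_gap: 0.573
```

drive_tool --deltas '[0,0,0,0,0,0,0,0,0,0,0,0,0,0,0,0]' --hand 6.4

```text
t: 19.6
tcp_pos: [0.5721, 0.0574, 0.0131]
tool_rot: [0.796, 0.605, 0.002, 0.001]
force: [-0.6, -0.4, -0.3]
finger_gap: 0.752
```

drive_tool --deltas '[0,0,-1.5,0,0,0,-4,0,0,0,-7,0,0,0,-10,0,0,0,-10,0]'

```text
t: 20.1
tcp_pos: [0.5749, 0.0571, 0.1182]
tool_rot: [0.796, 0.606, 0.006, 0.004]
force: [0.7, 0.5, -0.4]
finger_gap: 0.748
```

```bash
python3 - <<'E'
from h import *
go(.4363,.0568,.10,-.5)
s=snap('side'); crop(s,330,470,180,280,5,'h4.png')
E
```

```text
t 20.10 tcp [0.5749 0.0571 0.1182] ang -15.47 tilt [ 1.420e-02  1.000e-04 -9.999e-01] F [ 0.7  0.5 -0.4] gap 0.748 q [-5. 35. 95.  0. 49. 10.]
  -> delta cm [ -3.74 -13.37   1.62] turn -14.97
```

View pics/h4.png

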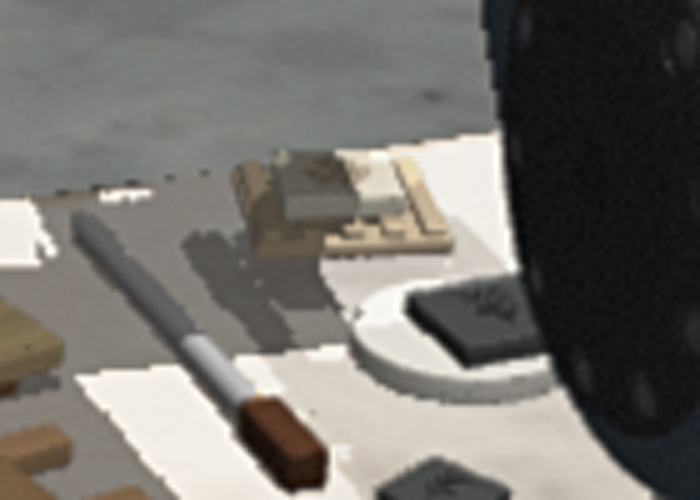

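drive_tool --deltas '[-1,-4,0,-7,-2,-8,0,-14,-3.7,-12,0,-15,-3.7,-13.4,2,-15,-3.7,-13.4,4,-15,-3.7,-13.4,6,-15,-3.7,-13.4,6,-15]'

```text
t: 20.85
tcp_pos: [0.433, 0.0575, 0.0528]
tool_rot: [0.71, 0.704, 0.002, 0.001]
force: [-0.4, -0.1, 1.2]
finger_gap: 0.749
```

```bash
python3 - <<'E'
from h import *
go(.4363,.0568,.0125,.5)
s=snap('side'); crop(s,330,490,150,290,5,'h5.png')
s=snap('top'); crop(s,340,500,130,290,4,'h6.png')
E
```

```text
t 20.85 tcp [0.433  0.0575 0.0528] ang -0.48 tilt [ 0.0047  0.0012 -1.    ] F [-0.4 -0.1  1.2] gap 0.749 q [ -7.  36. 117.   0.  27.  -7.]
  -> delta cm [-0.07  0.31  4.04] turn -0.98
```

View pics/h5.png

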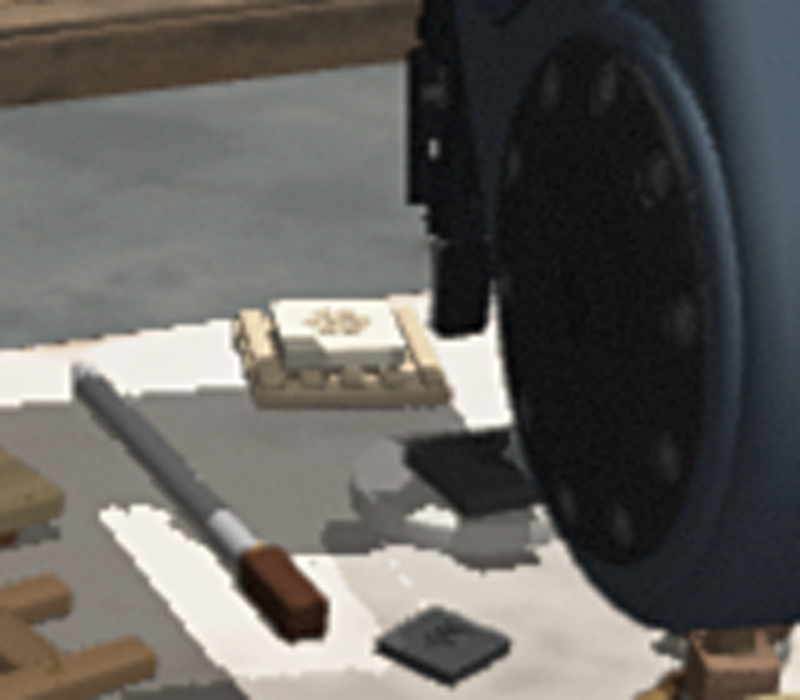

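View pics/h6.png

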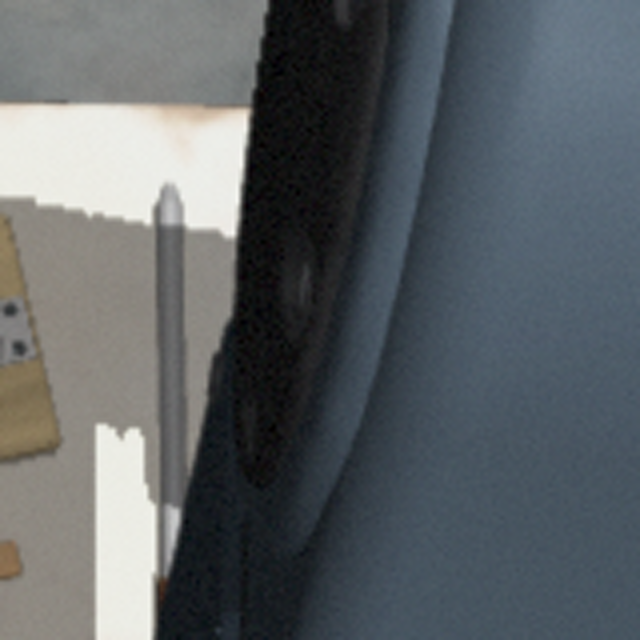

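The dry tile sits flat on the middle of the setter (340,330 in h5). Now I'll descend on the fresh tile.

drive_tool --deltas '[0,0.3,0,-1,0,0.3,1,-1,0,0.3,2,-1,0,0.3,2.2,-1,0,0.3,2.2,-1]'

```text
t: 21.45
tcp_pos: [0.4372, 0.0574, 0.0319]
tool_rot: [0.704, 0.71, 0.003, 0.002]
force: [-0.4, -0.3, -0.1]
finger_gap: 0.747
```

```bash
python3 - <<'E'
from h import *
go(.4363,.0568,.0125,.5)
E
```

```text
t 21.45 tcp [0.4372 0.0574 0.0319] ang 0.52 tilt [ 6.9e-03  9.0e-04 -1.0e+00] F [-0.4 -0.3 -0.1] gap 0.747 q [ -7.  39. 117.   0.  24.  -8.]
  -> delta cm [-0.06 -0.1   1.93] turn 0.02
```

drive_tool --deltas '[0,-0.1,0.8,0,0,-0.1,1.5,0,0,-0.1,1.9,0,0,-0.1,1.9,0,0,-0.1,1.9,0]'

```text
t: 21.95
tcp_pos: [0.4362, 0.0574, 0.0127]
tool_rot: [0.704, 0.71, 0.003, 0.002]
force: [0.5, -0.7, 0.6]
finger_gap: 0.755
```

```bash
python3 - <<'E'
from h import *
go(.4363,.0568,.0125,.5)
s=snap('side'); crop(s,330,490,150,290,5,'h7.png')
E
```

```text
t 21.95 tcp [0.4362 0.0574 0.0127] ang 0.52 tilt [ 6.5e-03  9.0e-04 -1.0e+00] F [ 0.5 -0.7  0.6] gap 0.755 q [ -7.  41. 117.   0.  21.  -8.]
  -> delta cm [-0.06  0.01  0.02] turn 0.02
```

View pics/h7.png

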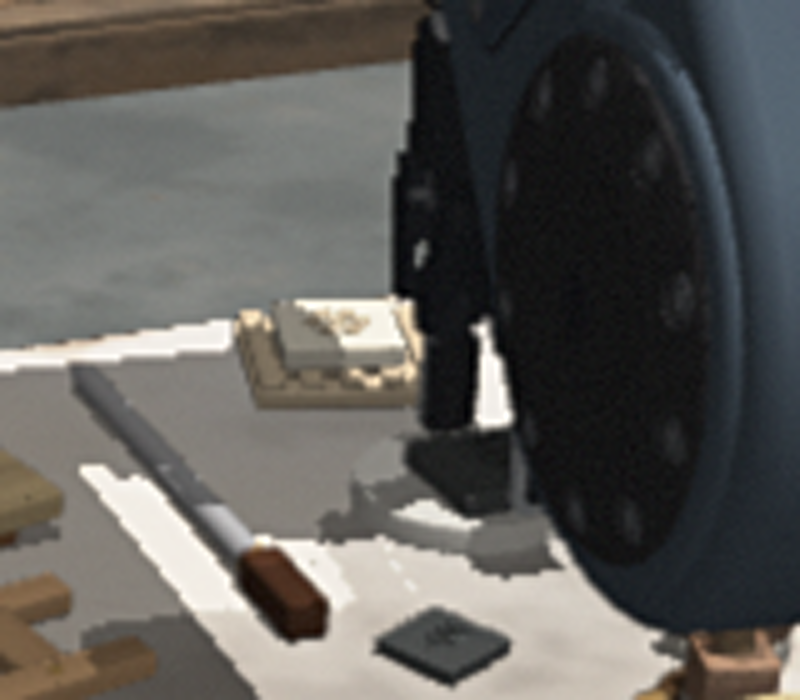

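drive_tool --deltas '[0,0,0,0,0,0,0,0,0,0,0,0,0,0,0,0,0,0,0,0]' --hand 4

```text
t: 22.5
tcp_pos: [0.4365, 0.0574, 0.0133]
tool_rot: [0.704, 0.71, 0.003, 0.002]
force: [-0.7, 0.4, 7.0]
finger_gap: 0.568
```

drive_tool --deltas '[0,0,-1,0,0,0,-3,0,0,0,-5.5,0,0,0,-8,0,0,0,-10,0,0,0,-10,0]'

```text
t: 23.1
tcp_pos: [0.4372, 0.0573, 0.1158]
tool_rot: [0.704, 0.71, 0.005, 0.005]
force: [-0.4, 0.1, -1.0]
finger_gap: 0.567
```

```bash
python3 - <<'E'
from h import *
go(*pw(.031,0),.10,13.54)
s=snap('side'); crop(s,330,490,110,290,4,'h8.png')
E
```

```text
t 23.10 tcp [0.4372 0.0573 0.1158] ang 0.54 tilt [ 1.350e-02  1.000e-04 -9.999e-01] F [-0.4  0.1 -1. ] gap 0.567 q [ -7.  28. 115.   0.  37.  -8.]
  -> delta cm [23.79  7.26  1.68] turn -13.0
```

View pics/h8.png

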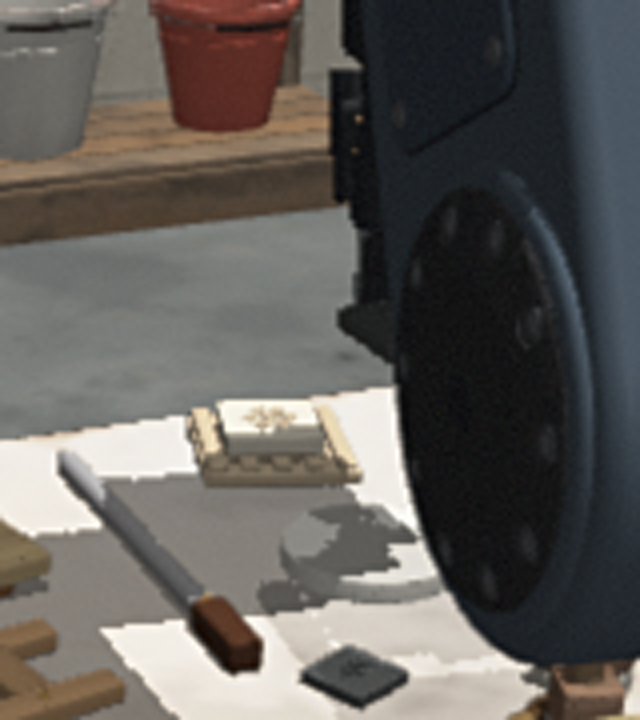

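drive_tool --deltas '[4,1,0,-6,8,2.4,0,-13,12,3.6,0,-13,16,4.8,0,-13,20,6,0,-13,23,7,0,-13,23.8,7.3,0,-13,23.8,7.3,1,-13,23.8,7.3,3,-13,23.8,7.3,3,-13]'

```text
t: 24.15
tcp_pos: [0.5042, 0.2934, 0.0821]
tool_rot: [0.619, 0.785, -0.0, 0.002]
force: [-0.5, -0.2, -0.9]
finger_gap: 0.568
```

```bash
python3 - <<'E'
from h import *
go(*pw(.031,0),.022,13.54)
s=snap('side'); crop(s,210,350,130,270,5,'i1.png')
E
```

```text
t 24.15 tcp [0.5042 0.2934 0.0821] ang 13.47 tilt [ 0.0027 -0.0031 -1.    ] F [-0.5 -0.2 -0.9] gap 0.568 q [19. 39. 95. -0. 46.  6.]
  -> delta cm [0.18 0.39 6.01] turn -0.07
```

View pics/i1.png

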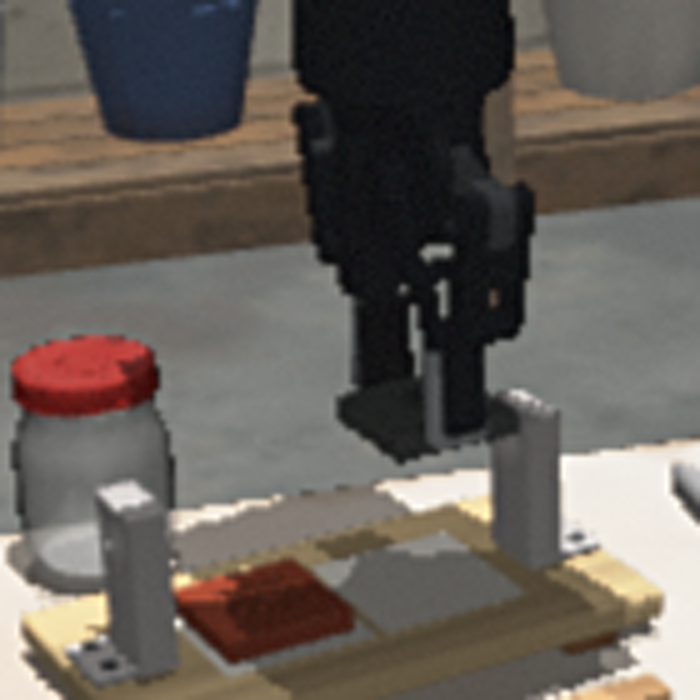

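drive_tool --deltas '[0.15,0.4,0,0,0.15,0.4,1.5,0,0.15,0.4,3,0,0.15,0.4,4.5,0,0.15,0.4,5,0,0.15,0.4,5,0]'

```text
t: 24.8
tcp_pos: [0.5082, 0.2957, 0.0321]
tool_rot: [0.619, 0.785, -0.0, 0.002]
force: [0.2, 0.1, -0.8]
finger_gap: 0.568
```

```bash
python3 - <<'E'
from h import *
go(*pw(.031,0),.0185,13.54)
s=snap('side'); crop(s,210,350,150,280,5,'i2.png')
E
```

```text
t 24.80 tcp [0.5082 0.2957 0.0321] ang 13.45 tilt [ 0.0026 -0.003  -1.    ] F [ 0.2  0.1 -0.8] gap 0.568 q [19. 44. 95. -0. 41.  6.]
  -> delta cm [ 0.03 -0.04  1.36] turn -0.09
```

View pics/i2.png

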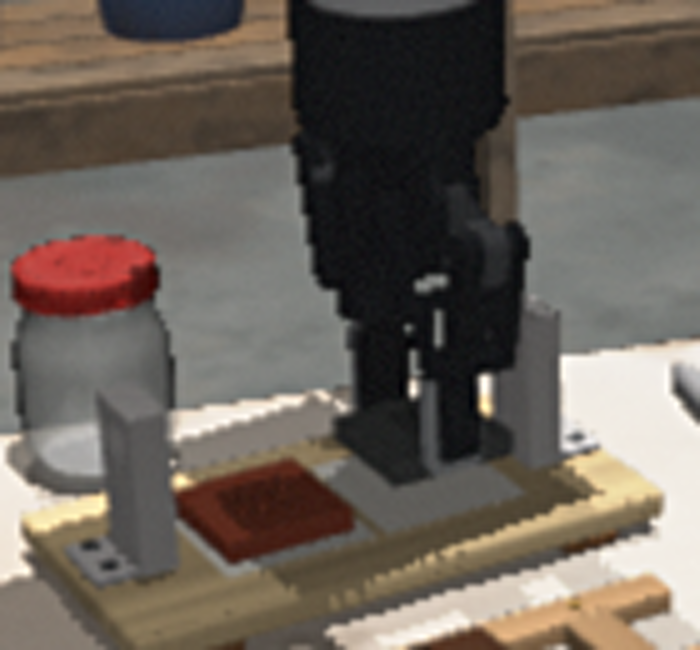

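drive_tool --deltas '[0,0,0.6,0,0,0,1.1,0,0,0,1.25,0,0,0,1.25,0]'

```text
t: 25.25
tcp_pos: [0.5086, 0.2958, 0.0201]
tool_rot: [0.619, 0.785, 0.0, 0.002]
force: [-0.8, 0.8, 0.1]
finger_gap: 0.569
```

drive_tool --deltas '[0,0,0,0,0,0,0,0,0,0,0,0,0,0,0,0]' --hand 6.2

```text
t: 25.65
tcp_pos: [0.5088, 0.2959, 0.0203]
tool_rot: [0.619, 0.785, 0.0, 0.002]
force: [0.2, -0.0, 0.4]
finger_gap: 0.727
```

drive_tool --deltas '[0,0,-1.5,0,0,0,-4,0,0,0,-7,0,0,0,-10,0,0,0,-12,0,0,0,-12,0]'

```text
t: 26.25
tcp_pos: [0.5106, 0.2972, 0.1446]
tool_rot: [0.619, 0.785, 0.004, 0.005]
force: [0.6, -0.5, 0.4]
finger_gap: 0.728
```

```bash
python3 - <<'E'
from h import *
go(*pw(-.02,-.125),.15,13.54)
s=snap('side'); crop(s,210,350,180,280,5,'i3.png')
E
```

```text
t 26.25 tcp [0.5106 0.2972 0.1446] ang 13.46 tilt [ 1.180e-02  3.000e-04 -9.999e-01] F [ 0.6 -0.5  0.4] gap 0.728 q [19. 34. 92. -0. 54.  6.]
  -> delta cm [  5.02 -12.81  -0.7 ] turn -0.08
```

View pics/i3.png

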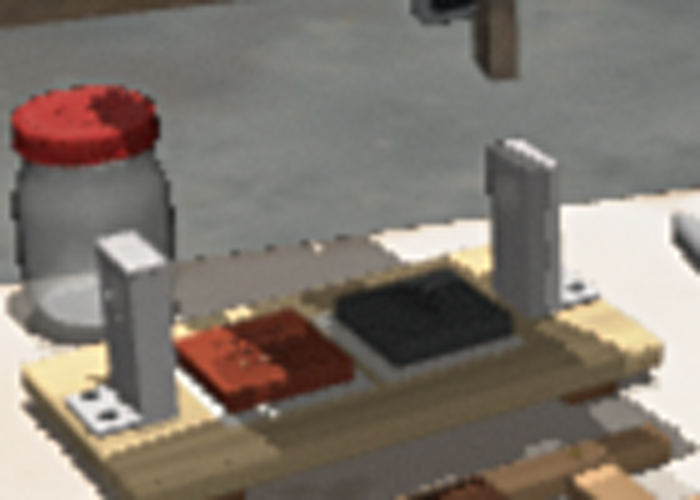

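The fresh tile is flat and square on the bed. I'll fetch the cover, released at tcp (0.374, 0.3155).

drive_tool --deltas '[1,-4,0,0,3,-8,0,0,5,-12,0,0,5,-13,1,0,5,-13,3,0,5,-13,5,0,5,-13,6,0,5,-13,6,0]' --hand 4.2

```text
t: 27.1
tcp_pos: [0.3704, 0.3142, 0.0797]
tool_rot: [0.619, 0.785, 0.0, 0.003]
force: [0.2, 0.3, -0.4]
finger_gap: 0.492
```

```bash
python3 - <<'E'
from h import *
go(.374,.3155,.021,13.48)
s=snap('top','i4.png')
s=snap('side'); crop(s,210,390,180,310,4,'i5.png')
E
```

```text
t 27.10 tcp [0.3704 0.3142 0.0797] ang 13.46 tilt [ 0.0041 -0.0032 -1.    ] F [ 0.2  0.3 -0.4] gap 0.492 q [ 27.  34. 109.  -0.  36.  14.]
  -> delta cm [0.07 0.36 5.88] turn -0.02
```

View pics/i4.png

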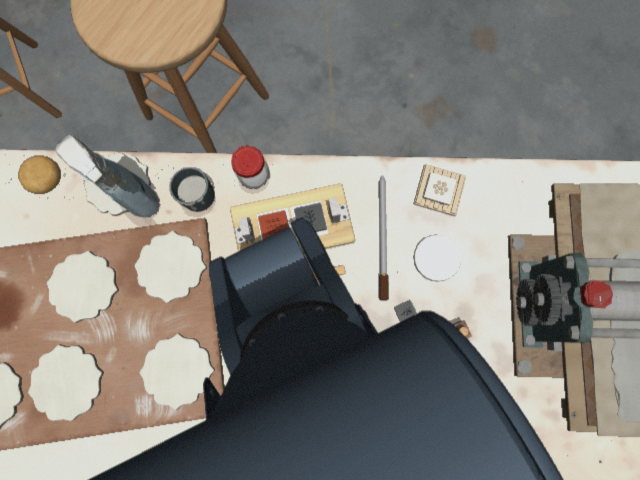

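View pics/i5.png

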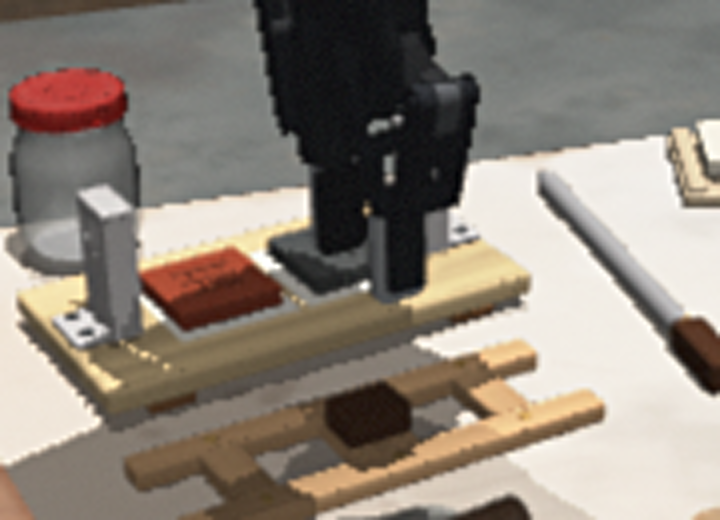

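The top view shows the dry tile central on the setter (439,189), the fresh tile next to the damp one, and the bar at (383,178)–(384,298). I'll descend to the cover grip.

drive_tool --deltas '[0.05,0.35,2,0,0.05,0.35,4,0,0.05,0.35,5,0,0.05,0.35,5.7,0,0.05,0.35,5.7,0,0.05,0.35,5.7,0]'

```text
t: 27.8
tcp_pos: [0.3757, 0.3162, 0.0247]
tool_rot: [0.619, 0.785, 0.002, 0.004]
force: [0.1, 1.1, 0.2]
finger_gap: 0.493
```

```bash
python3 - <<'E'
from h import *
go(.374,.3155,.021,13.48)
E
```

```text
t 27.80 tcp [0.3757 0.3162 0.0247] ang 13.45 tilt [ 0.0082 -0.0011 -1.    ] F [0.1 1.1 0.2] gap 0.493 q [ 27.  41. 110.  -1.  29.  14.]
  -> delta cm [-0.03 -0.19  0.37] turn -0.03
```

drive_tool --deltas '[0,-0.2,0.25,0,0,-0.2,0.25,0,0,-0.2,0.25,0]'

```text
t: 28.1
tcp_pos: [0.3738, 0.3158, 0.0225]
tool_rot: [0.619, 0.785, 0.002, 0.004]
force: [-0.3, 0.2, -0.5]
finger_gap: 0.488
```

drive_tool --deltas '[0,0,0,0,0,0,0,0,0,0,0,0,0,0,0,0,0,0,0,0]' --hand 1.5 --squeeze 80

```text
t: 28.6
tcp_pos: [0.3739, 0.3159, 0.0233]
tool_rot: [0.619, 0.785, 0.003, 0.004]
force: [-0.4, -0.8, 5.4]
finger_gap: 0.205
```

drive_tool --deltas '[0,0,-1,0,0,0,-3,0,0,0,-6,0,0,0,-9,0,0,0,-11,0,0,0,-11,0]'

```text
t: 29.2
tcp_pos: [0.3746, 0.3169, 0.1364]
tool_rot: [0.619, 0.785, 0.006, 0.005]
force: [0.2, -0.1, 0.3]
finger_gap: 0.173
```

```bash
python3 - <<'E'
from h import *
go(.5023,.3265,.124,13.54)
s=snap('side'); crop(s,210,390,150,310,4,'j1.png')
E
```

```text
t 29.20 tcp [0.3746 0.3169 0.1364] ang 13.47 tilt [ 0.0155  0.0027 -0.9999] F [ 0.2 -0.1  0.3] gap 0.173 q [ 27.  28. 107.  -0.  44.  14.]
  -> delta cm [-2.04 12.62  1.44] turn -0.07
```

View pics/j1.png

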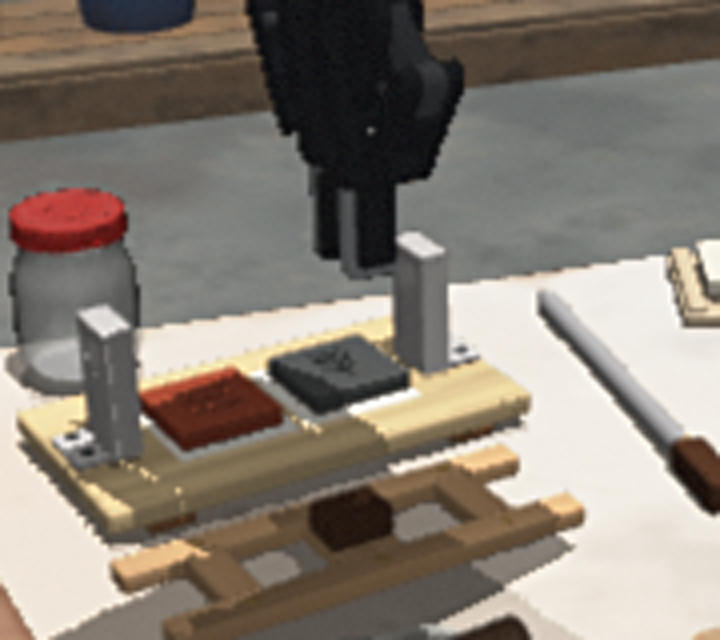

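The cover slipped out because I gripped its block too high; it's back on the bench, slightly displaced. I'll measure its new pose.

```bash
python3 - <<'E'
from h import *
s=load('side'); crop(s,230,370,255,325,5,'j2.png')
d=s['depth']
for u,v in ((297,275),(297,271),(265,293),(345,270),(300,293)): print(u,v,w(s,u,v).round(4))
im=cv2.imread('pics/i5.png')[270:550,80:640]; cv2.imwrite('pics/j3.png',cv2.resize(im,None,fx=1.25,fy=1.25))
E
```

```text
297 275 [0.3884 0.3192 0.0226]
297 271 [ 0.4415  0.306  -0.0005]
265 293 [0.3718 0.3772 0.009 ]
345 270 [ 0.4197  0.2242 -0.0016]
300 293 [0.3536 0.3239 0.0092]
```

View pics/j2.png

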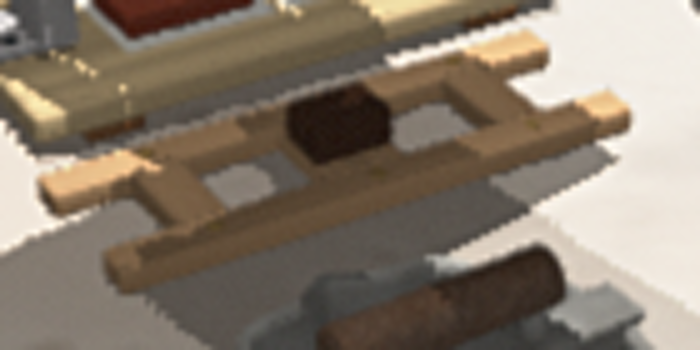

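View pics/j3.png

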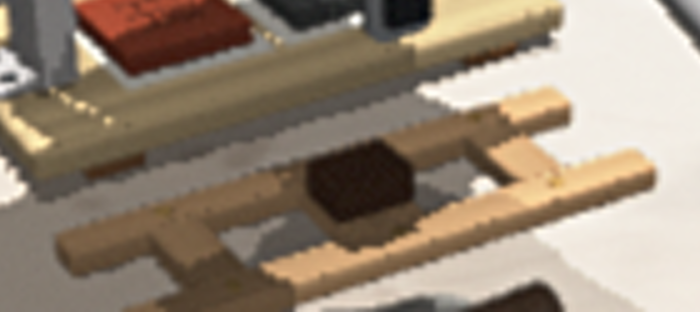

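```bash
python3 - <<'E'
from h import *
s=load('side')
A=[(57,238),(570,95),(655,157),(360,175)];B=[(40,180),(548,40),(628,97),(338,115)]
zs=[.01,.01,.01,.024]
f=lambda p,v0,z:w(s,230+(p[0]+.5)/5-.5,v0+(p[1]+.5)/5-.5,z)
a=np.array([f(p,247.5,z) for p,z in zip(A,zs)]);b=np.array([f(p,255,z) for p,z in zip(B,zs)])
print(a.round(4));print(b.round(4));print((b-a).round(4))
for q in(a,b): d=q[1]-q[0]; print(np.degrees(np.arctan2(d[1],d[0])),np.linalg.norm(d))
E
```

```text
[[0.3773 0.415  0.01  ]
 [0.4141 0.2289 0.01  ]
 [0.3646 0.2162 0.01  ]
 [0.3615 0.3186 0.024 ]]
[[0.3915 0.4182 0.01  ]
 [0.4286 0.232  0.01  ]
 [0.3816 0.2194 0.01  ]
 [0.3777 0.3216 0.024 ]]
[[0.0142 0.0032 0.    ]
 [0.0145 0.0031 0.    ]
 [0.0171 0.0032 0.    ]
 [0.0162 0.003  0.    ]]
-78.8331577049288 0.18976761486483035
-78.74125111180938 0.18987748451842004
```

The cover shifted 15 mm toward the press, with its yaw unchanged. I'll regrip about 10 mm deeper.

drive_tool --deltas '[0,1.5,3,0,0,1.5,6,0,0,1.5,8,0,0,1.5,9,0,0,1.5,9,0]' --hand 4.2

```text
t: 29.75
tcp_pos: [0.3881, 0.3193, 0.0433]
tool_rot: [0.619, 0.785, 0.002, 0.004]
force: [0.3, 0.0, 0.5]
finger_gap: 0.491
```

```bash
python3 - <<'E'
from h import *
go(.389,.3187,.014,13.48)
s=snap('side'); crop(s,230,370,225,325,5,'j4.png')
E
```

```text
t 29.75 tcp [0.3881 0.3193 0.0433] ang 13.46 tilt [ 8.7e-03 -8.0e-04 -1.0e+00] F [0.3 0.  0.5] gap 0.491 q [ 27.  39. 108.  -0.  33.  14.]
  -> delta cm [-0.07  0.05  2.93] turn -0.02
```

View pics/j4.png

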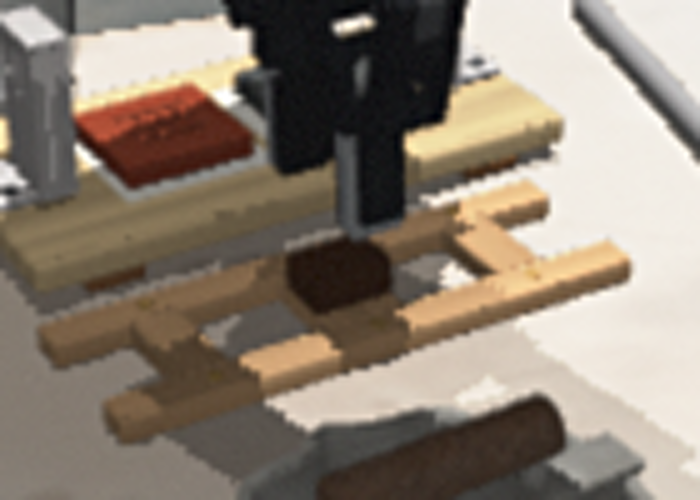

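drive_tool --deltas '[0,0,1,0,0,0,1.8,0,0,0,2.4,0,0,0,2.7,0,0,0,2.7,0]'

```text
t: 30.3
tcp_pos: [0.3889, 0.3196, 0.0169]
tool_rot: [0.619, 0.785, 0.003, 0.004]
force: [-0.0, -0.1, -0.0]
finger_gap: 0.498
```

```bash
python3 - <<'E'
from h import *
go(.389,.3187,.014,13.48)
s=snap('side'); crop(s,230,370,225,325,5,'j5.png')
E
```

```text
t 30.30 tcp [0.3889 0.3196 0.0169] ang 13.46 tilt [ 0.0101 -0.     -0.9999] F [-0.  -0.1 -0. ] gap 0.498 q [ 27.  42. 108.  -1.  29.  14.]
  -> delta cm [-0.09 -0.01  0.29] turn -0.02
```

View pics/j5.png

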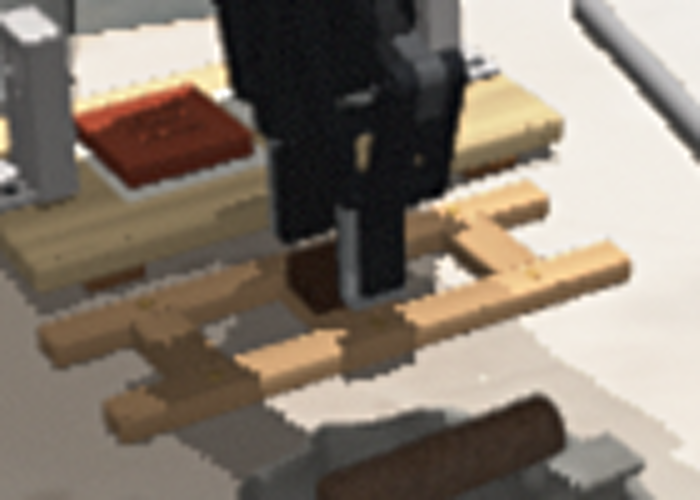

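drive_tool --deltas '[0.2,0,0.15,0,0.3,0,0.35,0,0.3,0,0.35,0]'

```text
t: 30.65
tcp_pos: [0.3883, 0.3228, 0.0136]
tool_rot: [0.619, 0.785, 0.003, 0.004]
force: [-0.0, -0.8, 0.0]
finger_gap: 0.492
```

drive_tool --deltas '[0,0,0,0,0,0,0,0,0,0,0,0,0,0,0,0,0,0,0,0]' --hand 1.5 --squeeze 80

```text
t: 31.15
tcp_pos: [0.3883, 0.3228, 0.014]
tool_rot: [0.619, 0.785, 0.003, 0.004]
force: [-1.8, -0.1, 5.6]
finger_gap: 0.254
```

drive_tool --deltas '[0,0,-0.5,0,0,0,-1.5,0,0,0,-3,0,0,0,-3,0]'

```text
t: 31.55
tcp_pos: [0.389, 0.3234, 0.0457]
tool_rot: [0.619, 0.785, 0.005, 0.005]
force: [-0.1, -0.3, -1.2]
finger_gap: 0.252
```

```bash
python3 - <<'E'
from h import *
go(.5023,.3265,.124,13.54)
s=snap('side'); crop(s,230,370,205,325,5,'j6.png')
E
```

```text
t 31.55 tcp [0.389  0.3234 0.0457] ang 13.48 tilt [ 0.014   0.002  -0.9999] F [-0.1 -0.3 -1.2] gap 0.252 q [ 27.  39. 108.  -0.  33.  14.]
  -> delta cm [-2.35 11.19 -7.67] turn -0.06
```

View pics/j6.png

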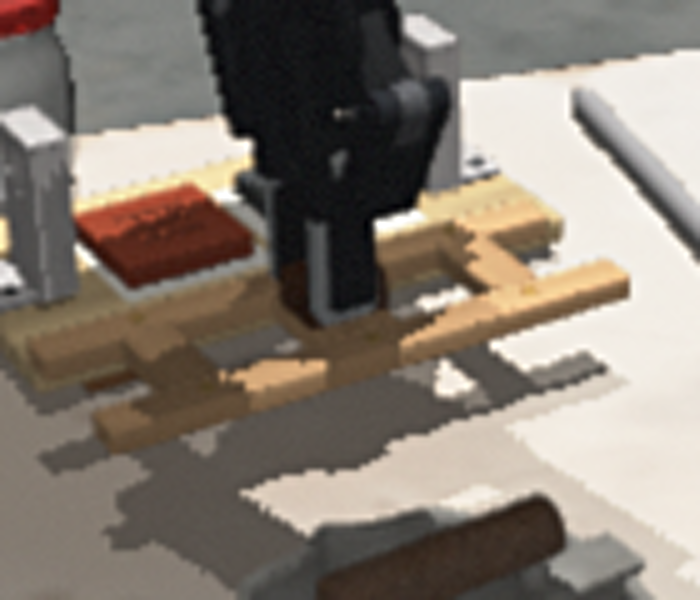

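The cover is held deep and level now, with the fingers on the block as in the first pick. I'll lift it and bring it over the press.

drive_tool --deltas '[0,0,-3,0,0,0,-6,0,0,0,-9,0,-0.5,2.5,-9,0,-1,5,-9,0,-1.6,8,-9,0,-2.3,11,-9,0,-2.3,11.2,-9,0,-2.3,11.2,-9,0,-2.3,11.2,-9,0]'

```text
t: 32.6
tcp_pos: [0.4999, 0.3263, 0.1355]
tool_rot: [0.619, 0.785, 0.003, 0.004]
force: [-0.0, -0.5, -1.7]
finger_gap: 0.252
```

```bash
python3 - <<'E'
from h import *
go(.5023,.3265,.10,13.54)
s=snap('side'); crop(s,210,350,140,290,5,'j7.png')
E
```

```text
t 32.60 tcp [0.4999 0.3263 0.1355] ang 13.49 tilt [ 9.7e-03  3.0e-04 -1.0e+00] F [-0.  -0.5 -1.7] gap 0.252 q [23. 35. 91. -0. 53.  9.]
  -> delta cm [-0.03  0.21  3.56] turn -0.05
```

View pics/j7.png

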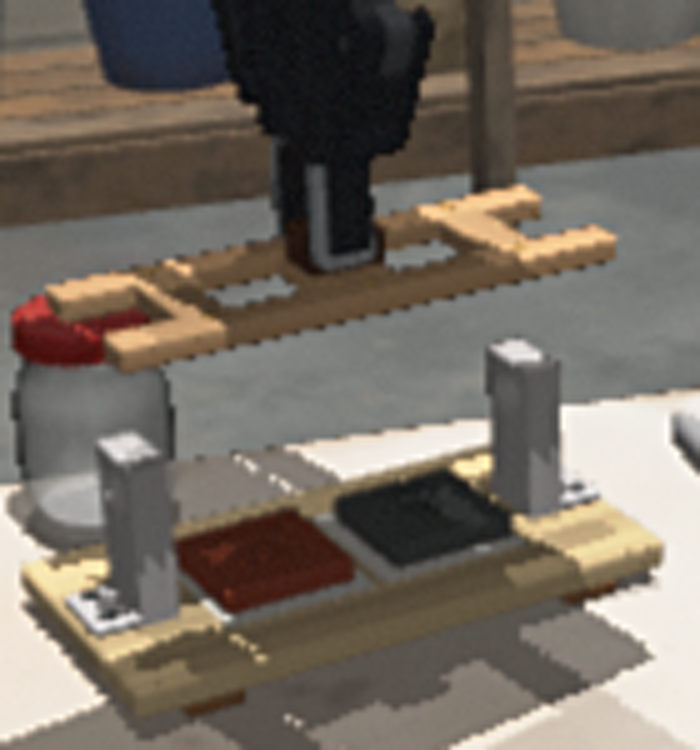

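```bash
python3 - <<'E'
from h import *
s=load('side')
def f(p,u0,v0,k,z): return w(s,u0+(p[0]+.5)/k-.5,v0+(p[1]+.5)/k-.5,z)
A=np.array([wp(f(p,180,100,4,.1163)) for p in[(193,465),(148,425),(600,378),(540,342)]])-wp([.504,.3275])
B=np.array([wp(f(p,210,140,5,.1315)) for p in[(105,345),(47,293),(617,232),(542,188)]])-wp([.4999,.3263])
print(A.round(4),A.mean(0));print(B.round(4),B.mean(0));
for q in(A,B):
    d=q[2]+q[3]-q[0]-q[1];print(np.degrees(np.arctan2(d[1],d[0])))
E
```

```text
[[-0.0976 -0.0293]
 [-0.0978  0.0216]
 [ 0.0927 -0.0366]
 [ 0.0935  0.018 ]] [-0.00229462 -0.00655908]
[[-0.095  -0.0335]
 [-0.0943  0.0201]
 [ 0.0978 -0.0353]
 [ 0.0992  0.0195]] [ 0.00193063 -0.00728815]
-1.6286916444996753
-0.3516786578074971
```

```bash
python3 - <<'E'
from h import *
go(*pw(-.004,.0018),.10,12.7)
E
```

```text
t 32.65 tcp [0.4998 0.3264 0.1357] ang 13.51 tilt [ 1.010e-02  4.000e-04 -9.999e-01] F [ 0.6 -1.1 -1. ] gap 0.251 q [23. 35. 91. -0. 53.  9.]
  -> delta cm [0.35 0.2  3.58] turn 0.81
```

drive_tool --deltas '[0.35,0.2,1,0.8,0.35,0.2,2,0.8,0.35,0.2,3,0.8,0.35,0.2,3.5,0.8,0.35,0.2,3.5,0.8,0.35,0.2,3.5,0.8]'

```text
t: 33.25
tcp_pos: [0.5013, 0.3303, 0.1005]
tool_rot: [0.625, 0.781, 0.003, 0.004]
force: [-0.2, -1.2, -1.1]
finger_gap: 0.247
```

```bash
python3 - <<'E'
from h import *
go(*pw(-.004,.0018),.10,12.7)
s=snap('side'); crop(s,210,350,150,280,5,'k1.png')
E
```

```text
t 33.25 tcp [0.5013 0.3303 0.1005] ang 12.71 tilt [ 9.8e-03  3.0e-04 -1.0e+00] F [-0.2 -1.2 -1.1] gap 0.247 q [23. 38. 92. -0. 49. 10.]
  -> delta cm [-0.   -0.    0.05] turn 0.01
```

View pics/k1.png

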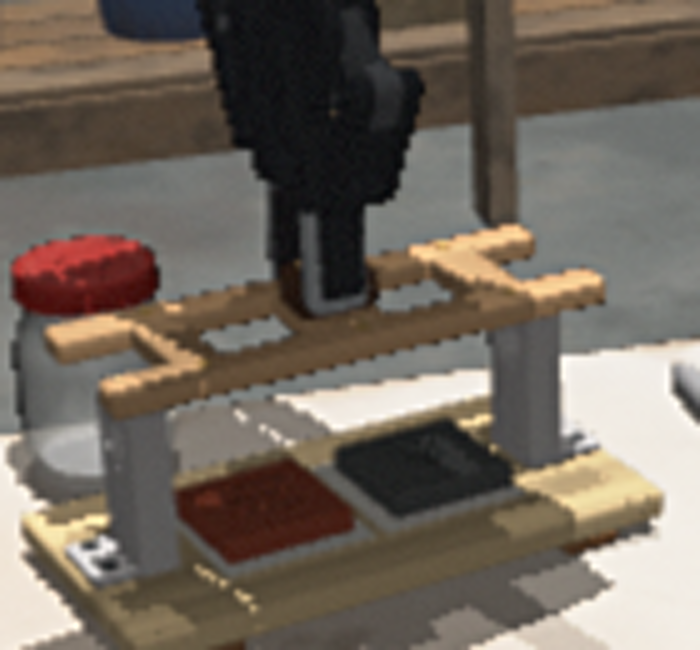

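```bash
python3 - <<'E'
from h import *
s=load('side')
def f(p,u0,v0,k,z): return wp(w(s,u0+(p[0]+.5)/k-.5,v0+(p[1]+.5)/k-.5,z))
B=np.array([f(p,210,150,5,.0965) for p in[(100,385),(47,330),(605,278),(534,230)]])
print(B.round(4),B.mean(0)); d=B[2]+B[3]-B[0]-B[1];print(np.degrees(np.arctan2(d[1],d[0])))
# expected pixel overlay
im=cv2.imread('pics/k1.png')
def pt(x,y,z):
    u,v=px(s,[*pw(x,y),z]); return int((u-210+.5)*5),int((v-150+.5)*5)
E
```

```text
[[-0.0969 -0.0251]
 [-0.0951  0.028 ]
 [ 0.0915 -0.0368]
 [ 0.0939  0.0178]] [-0.00166233 -0.00399501]
-3.3139891952668172
```

```bash
python3 - <<'E'
from h import *
s=load('side'); crop(s,215,265,205,245,14,'k2.png'); crop(s,285,335,185,225,14,'k3.png')
E
```

```text
(no output)
```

View pics/k2.png

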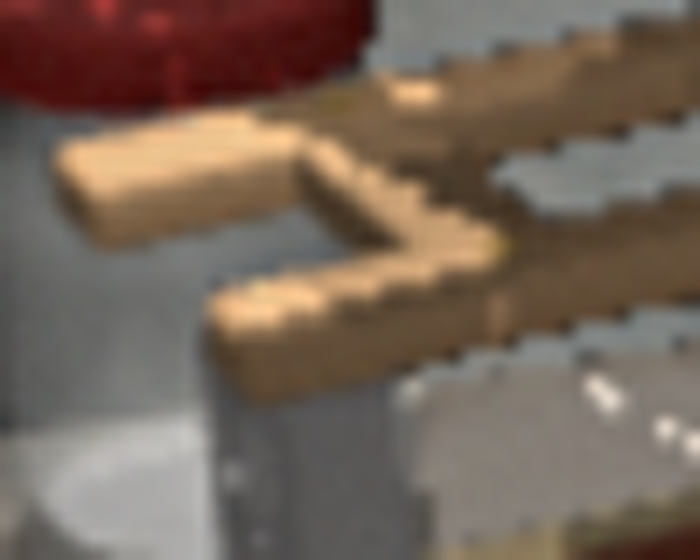

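View pics/k3.png

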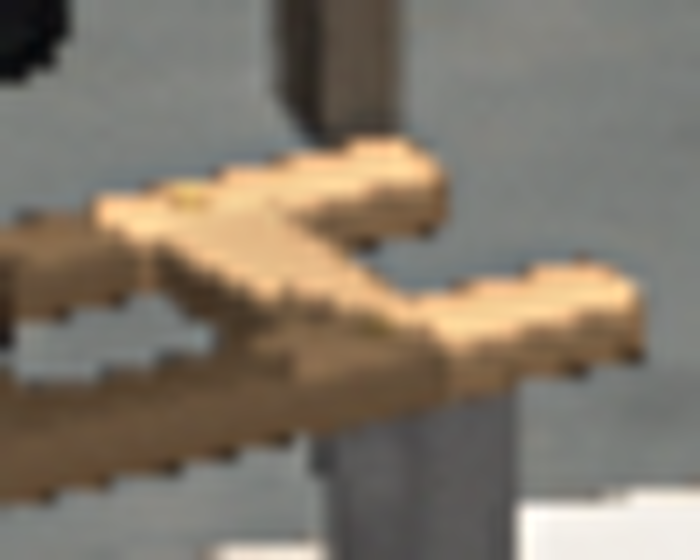

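```bash
python3 - <<'E'
from h import *
s=load('side')
def f(p,u0,v0,k,z): return wp(w(s,u0+(p[0]+.5)/k-.5,v0+(p[1]+.5)/k-.5,z))
L=[f(p,215,205,14,.0965) for p in[(60,152),(240,328),(95,195),(210,298)]]; R=[f(p,285,185,14,.0965) for p in[(405,138),(640,300),(445,178),(592,258)]]
L=np.array(L);R=np.array(R);print(L.round(4),R.round(4))
d=R.mean(0)-L.mean(0);print((R.mean(0)+L.mean(0))/2,np.degrees(np.arctan2(d[1],d[0])))
# posts in g3-like crop from this image
crop(s,225,255,225,275,12,'k4.png'); crop(s,300,330,205,255,12,'k5.png')
t=np.load('top.npz')
E
```

```text
[[-0.0951  0.029 ]
 [-0.096  -0.032 ]
 [-0.0963  0.0141]
 [-0.0958 -0.0221]] [[ 0.0924  0.0262]
 [ 0.0891 -0.0395]
 [ 0.0895  0.0107]
 [ 0.0913 -0.024 ]]
[-0.00260351 -0.00468761] -1.201534936996841
```

Cover versus posts (same camera bias): aligned within about 1 mm and 0.6°. I'll lower it in steps and watch the force.

drive_tool --deltas '[0,0,0.5,0,0,0,1,0,0,0,1.5,0,0,0,2,0,0,0,2.5,0,0,0,2.5,0]'

```text
t: 33.9
tcp_pos: [0.5012, 0.3301, 0.0748]
tool_rot: [0.625, 0.781, 0.003, 0.003]
force: [-0.3, 0.6, -0.6]
finger_gap: 0.253
```

```bash
python3 - <<'E'
from h import *
go(*pw(-.004,.0018),.042,12.7)
s=snap('side'); crop(s,210,350,150,280,5,'k6.png')
E
```

```text
t 33.90 tcp [0.5012 0.3301 0.0748] ang 12.71 tilt [ 8.7e-03 -2.0e-04 -1.0e+00] F [-0.3  0.6 -0.6] gap 0.253 q [23. 40. 93. -0. 46. 10.]
  -> delta cm [ 0.02 -0.02  3.28] turn 0.01
```

View pics/k6.png

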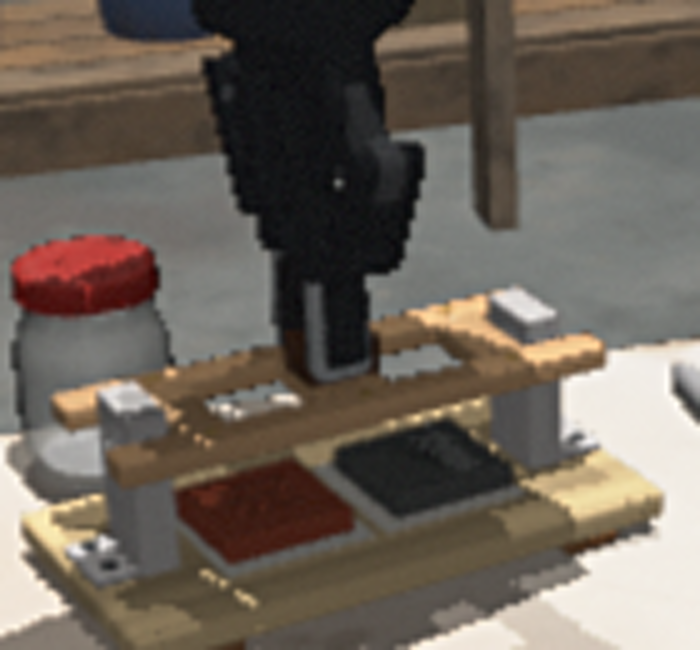

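Both forks are round the posts with no force. I'll continue down.

drive_tool --deltas '[0,0,0.8,0,0,0,1.6,0,0,0,2.4,0,0,0,2.9,0,0,0,3.2,0,0,0,3.2,0]'

```text
t: 34.55
tcp_pos: [0.5017, 0.3302, 0.0427]
tool_rot: [0.625, 0.781, 0.003, 0.003]
force: [-0.5, -0.8, -1.2]
finger_gap: 0.251
```

```bash
python3 - <<'E'
from h import *
go(*pw(-.004,.0018),.042,12.7)
s=snap('side'); crop(s,210,350,150,280,5,'k7.png')
E
```

```text
t 34.55 tcp [0.5017 0.3302 0.0427] ang 12.70 tilt [ 8.8e-03 -1.0e-04 -1.0e+00] F [-0.5 -0.8 -1.2] gap 0.251 q [23. 43. 94. -0. 43. 10.]
  -> delta cm [ 0.02 -0.03  0.07] turn 0.0
```

View pics/k7.png

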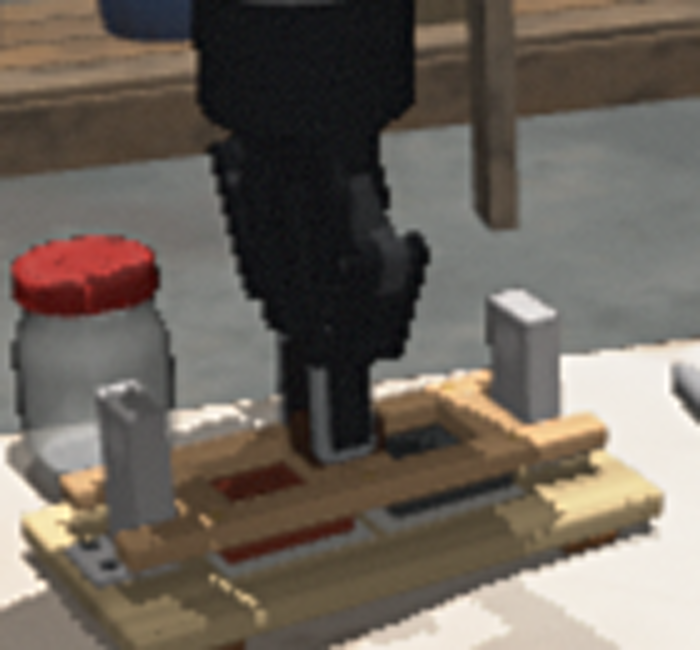

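drive_tool --deltas '[0,0,0.05,0,0,0,0.05,0]'

```text
t: 34.8
tcp_pos: [0.502, 0.3303, 0.0428]
tool_rot: [0.625, 0.781, 0.003, 0.004]
force: [-0.4, 0.6, -1.9]
finger_gap: 0.252
```

drive_tool --deltas '[0,0,0,0,0,0,0,0,0,0,0,0,0,0,0,0]' --hand 4.2

```text
t: 35.2
tcp_pos: [0.5021, 0.3304, 0.043]
tool_rot: [0.625, 0.781, 0.003, 0.004]
force: [0.8, 0.4, 1.4]
finger_gap: 0.491
```

drive_tool --deltas '[0,0,-1.5,0,0,0,-4,0,0,0,-7,0,0,0,-10,0,0,0,-10,0]'

```text
t: 35.7
tcp_pos: [0.5041, 0.3318, 0.1485]
tool_rot: [0.624, 0.781, 0.008, 0.006]
force: [0.2, 0.2, -0.3]
finger_gap: 0.488
```

```bash
python3 - <<'E'
from h import *
go(.3917,.16,.12,-89.4)
s=snap('side'); crop(s,210,350,180,280,5,'l1.png')
E
```

```text
t 35.70 tcp [0.5041 0.3318 0.1485] ang 12.71 tilt [ 0.0199  0.0046 -0.9998] F [ 0.2  0.2 -0.3] gap 0.488 q [23. 34. 90. -0. 54. 10.]
  -> delta cm [-14.29 -14.81   2.55] turn 102.11
```

View pics/l1.png

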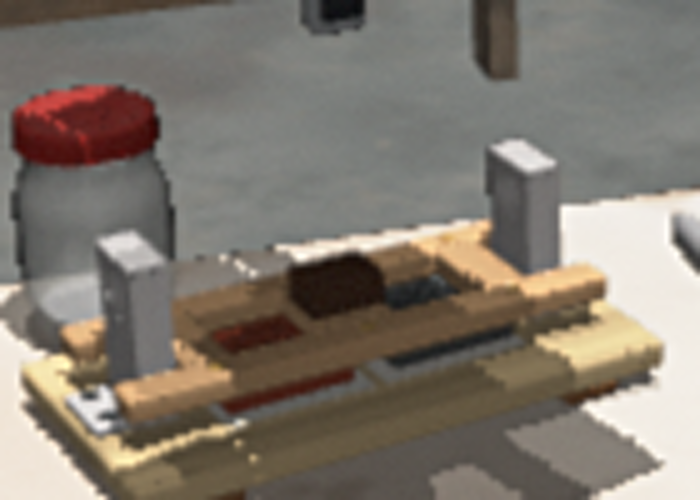

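The cover is flat on both tiles. Now I'll measure the bar from the last top view.

```bash
python3 - <<'E'
from h import *
s=load('top'); crop(s,360,410,170,310,5,'l2.png')
E
```

```text
(no output)
```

View pics/l2.png

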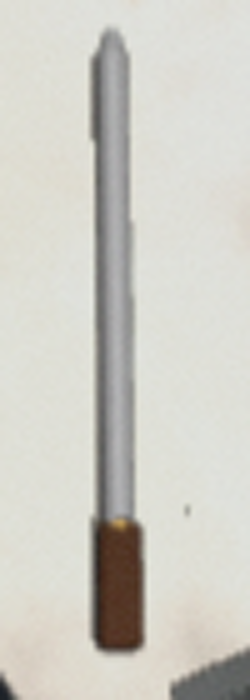

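```bash
python3 - <<'E'
from h import *
s=load('top')
f=lambda p,z:w(s,360+(p[0]+.5)/5-.5,170+(p[1]+.5)/5-.5,z)
n=f((112.5,30),.006);sh=f((117.5,521),.008);e=f((119,648),.012);h=f((118.5,585),.016)
print(n,sh,e,h,np.linalg.norm(n-sh),np.linalg.norm(sh-e)); d=n-sh; print(np.degrees(np.arctan2(d[1],d[0])))
u=d/np.linalg.norm(d); g=sh-u*.0225; print('grasp',g)
go(g[0],g[1],.10,np.degrees(np.arctan2(d[1],d[0]))-90)
E
```

```text
[0.59728481 0.16278924 0.006     ] [0.41348462 0.1610924  0.008     ] [0.36800898 0.16094626 0.012     ] [0.38986546 0.16151719 0.016     ] 0.18381889686375363 0.04565145643340776
0.5289386353245886
grasp [0.39098692 0.1608847  0.00824481]
t 35.75 tcp [0.5028 0.3311 0.1463] ang 12.71 tilt [ 0.0161  0.003  -0.9999] F [ 0.9  0.3 -0.8] gap 0.491 q [23. 34. 91. -0. 54. 10.]
  -> delta cm [-14.15 -14.72   4.4 ] turn 102.18
```

drive_tool --deltas '[-1,-1,0,8.5,-2.5,-2.5,0,17,-4,-4,0,25.5,-5.5,-5.5,0,34,-7,-7,0,42.5,-8.5,-8.5,0,51,-10,-10,0,59.5,-11.5,-11.5,0,68,-13,-13,0,76.5,-14.1,-14.2,0,85,-14.1,-14.7,2,93.5,-14.1,-14.7,4,102]' --hand 4

```text
t: 36.95
tcp_pos: [0.3898, 0.1608, 0.1037]
tool_rot: [1.0, 0.003, 0.008, -0.001]
force: [0.6, 0.1, 0.4]
finger_gap: 0.472
```

```bash
python3 - <<'E'
from h import *
go(.391,.161,.004,-89.5)
E
```

```text
t 36.95 tcp [0.3898 0.1608 0.1037] ang -89.70 tilt [ 0.0154  0.0029 -0.9999] F [0.6 0.1 0.4] gap 0.472 q [  7.  29. 118.   0.  32.  97.]
  -> delta cm [-0.04  0.01  9.97] turn -0.2
```

drive_tool --deltas '[0,0,3,0,0,0,6,0,0,0,8,0,0,0,9,0,0,0,9,0]'

```text
t: 37.45
tcp_pos: [0.3902, 0.1609, 0.0125]
tool_rot: [1.0, 0.003, 0.006, -0.001]
force: [0.1, 0.1, 0.2]
finger_gap: 0.468
```

```bash
python3 - <<'E'
from h import *
go(.391,.161,.003,-89.5)
s=snap('side'); crop(s,330,470,180,290,5,'l3.png')
E
```

```text
t 37.45 tcp [0.3902 0.1609 0.0125] ang -89.70 tilt [ 0.0119  0.0024 -0.9999] F [0.1 0.1 0.2] gap 0.468 q [  7.  41. 120.   0.  18.  97.]
  -> delta cm [ 0.07 -0.01  0.95] turn -0.2
```

View pics/l3.png

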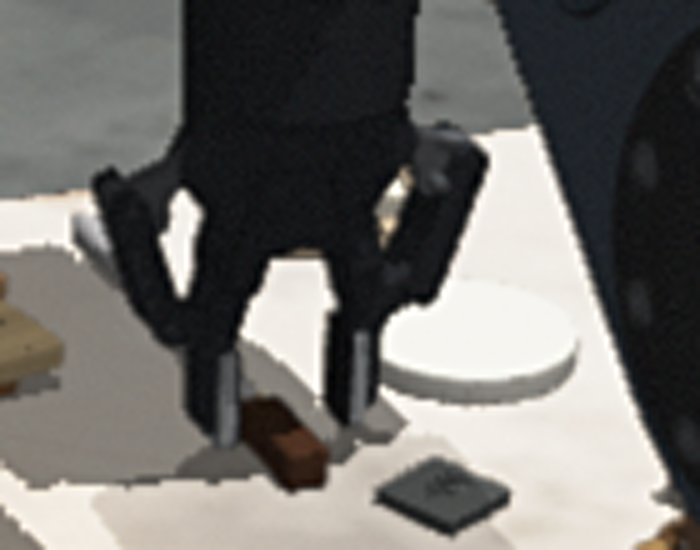

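drive_tool --deltas '[0,-0.2,0,0,0,-0.2,0.5,0,0,-0.2,0.85,0,0,-0.2,0.85,0]'

```text
t: 37.9
tcp_pos: [0.3909, 0.1631, 0.0049]
tool_rot: [1.0, 0.003, 0.007, -0.001]
force: [0.4, -0.2, 0.8]
finger_gap: 0.471
```

drive_tool --deltas '[0,0,0,0,0,0,0,0,0,0,0,0,0,0,0,0,0,0,0,0,0,0,0,0]' --hand 0.5 --squeeze 100

```text
t: 38.5
tcp_pos: [0.3909, 0.1631, 0.0053]
tool_rot: [1.0, 0.003, 0.007, -0.001]
force: [-1.1, -0.7, 5.6]
finger_gap: 0.147
```

drive_tool --deltas '[0,0,-1,0,0,0,-3,0,0,0,-5,0,0,0,-7,0,0,0,-9,0,0,0,-9,0]'

```text
t: 39.1
tcp_pos: [0.3906, 0.1631, 0.0975]
tool_rot: [1.0, 0.003, 0.01, -0.002]
force: [0.0, -0.0, -0.9]
finger_gap: 0.154
```

```bash
python3 - <<'E'
from h import *
go(*pw(.325,0),.10,13.54)
s=snap('side'); crop(s,330,470,150,290,5,'l4.png')
E
```

```text
t 39.10 tcp [0.3906 0.1631 0.0975] ang -89.68 tilt [ 0.019   0.0034 -0.9998] F [ 0.  -0.  -0.9] gap 0.154 q [  7.  29. 118.   0.  31.  97.]
  -> delta cm [18.51 15.41  0.05] turn -103.22
```

View pics/l4.png

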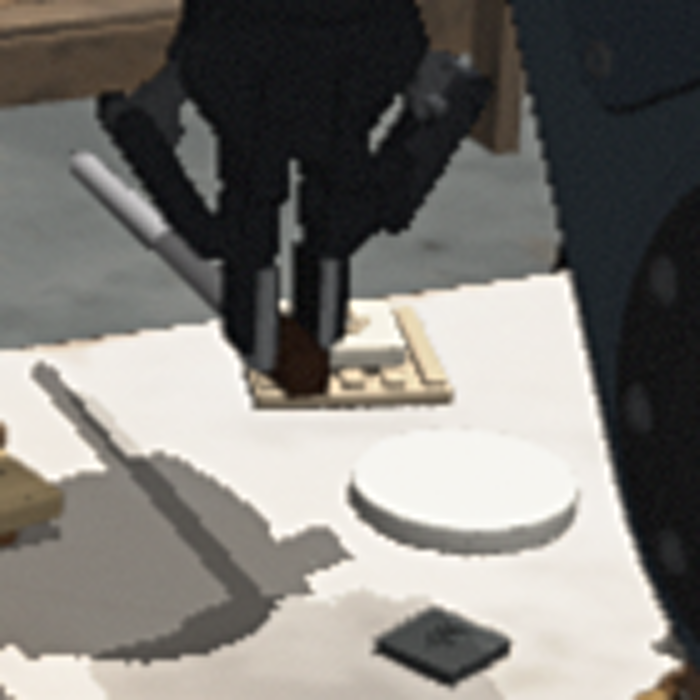

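drive_tool --deltas '[1.5,1.2,0,-8,3,2.4,0,-16,4.5,3.6,0,-24.5,6,4.8,0,-33,7.5,6,0,-41.5,9,7.2,0,-50,10.5,8.6,0,-58.5,12,10,0,-67,13.5,11.3,0,-75.5,15,12.6,0,-84,16.8,14,0,-92,18.5,15.4,0,-100]'

```text
t: 40.35
tcp_pos: [0.5757, 0.0095, 0.0978]
tool_rot: [0.638, 0.77, 0.006, 0.005]
force: [-0.5, 0.9, -0.7]
finger_gap: 0.151
```

```bash
python3 - <<'E'
from h import *
go(*pw(.325,0),.08,13.54)
s=snap('side'); crop(s,260,420,140,260,5,'l5.png')
s=snap('top'); crop(s,330,490,130,290,5,'l6.png')
E
```

```text
t 40.35 tcp [0.5757 0.0095 0.0978] ang 10.64 tilt [ 0.0148  0.0035 -0.9999] F [-0.5  0.9 -0.7] gap 0.151 q [-10.  37.  96.   0.  46. -21.]
  -> delta cm [0.04 0.07 1.78] turn -2.9
```

View pics/l5.png

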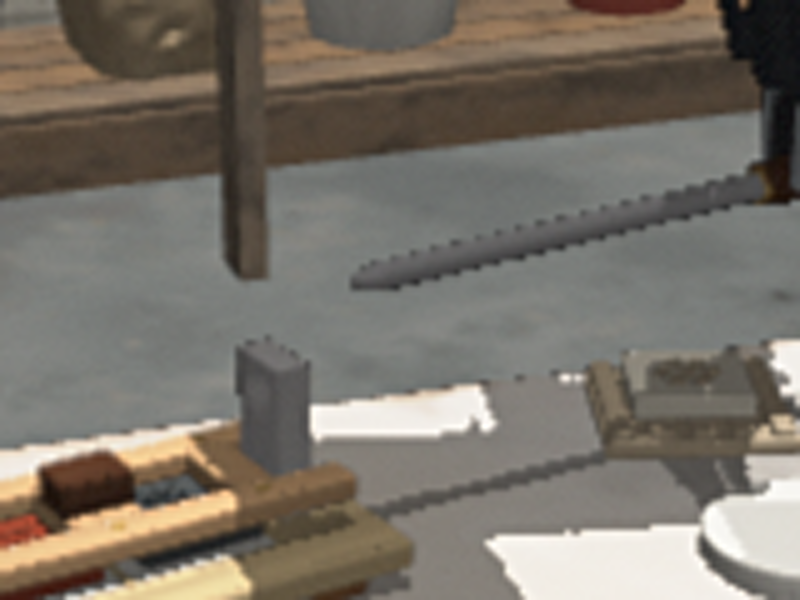

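View pics/l6.png

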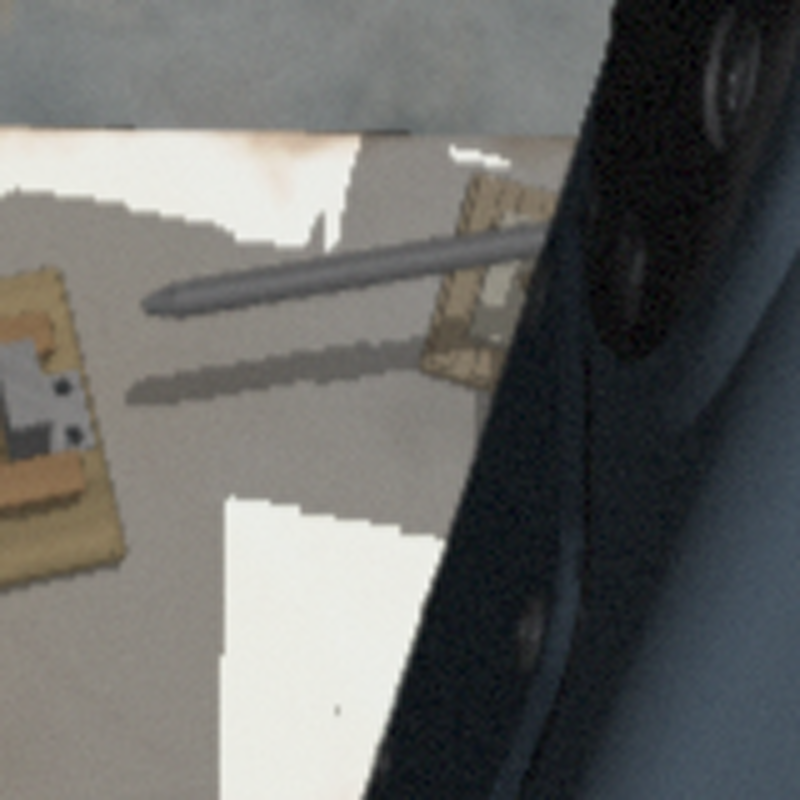

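drive_tool --deltas '[0,0.1,1,-2.9,0,0.1,2,-2.9,0,0.1,3,-2.9,0,0.1,3.5,-2.9,0,0.1,3.5,-2.9,0,0.1,3.5,-2.9]'

```text
t: 41.05
tcp_pos: [0.58, 0.0084, 0.0632]
tool_rot: [0.622, 0.783, 0.007, 0.007]
force: [0.0, 0.4, -0.6]
finger_gap: 0.151
```

```bash
python3 - <<'E'
from h import *
go(*pw(.325,0),.062,13.54)
s=snap('side'); crop(s,260,420,160,240,5,'m1.png')
s=snap('top'); crop(s,320,440,160,240,6,'m2.png')
E
```

```text
t 41.05 tcp [0.58   0.0084 0.0632] ang 13.12 tilt [ 0.0195  0.0023 -0.9998] F [ 0.   0.4 -0.6] gap 0.151 q [-10.  40.  97.   0.  42. -24.]
  -> delta cm [ 0.23 -0.3   0.11] turn -0.42
```

View pics/m1.png

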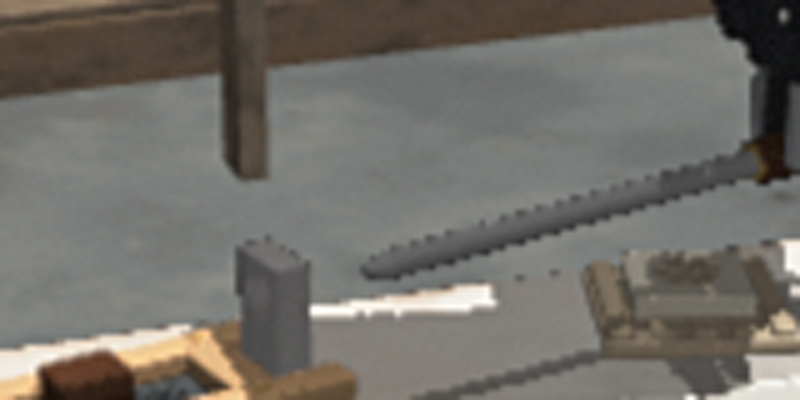

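View pics/m2.png

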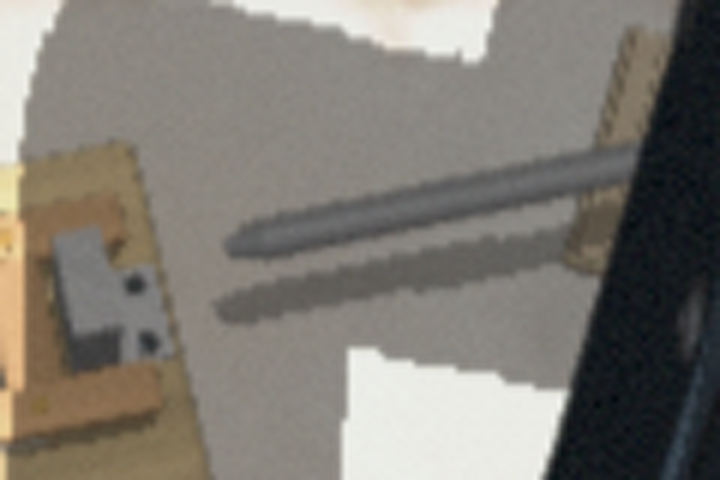

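```bash
cat >> h.py <<'E'
def rod(s,pts,u0,v0,k):
    out=[]
    for X,Y in pts:
        u=u0+(X+.5)/k-.5; v0_=v0+(Y+.5)/k-.5
        best=[]
        for dv in np.arange(-3,4):
            p=w(s,u,v0_+dv); best.append(p)
        best=np.array(best); top=best[best[:,2]>best[:,2].max()-.004]
        out.append([*wp(top.mean(0)),best[:,2].max()])
    return np.array(out)
E
python3 - <<'E'
from h import *
s=load('top')
P=rod(s,[(270,236),(300,229),(340,220),(380,211),(420,202),(460,193),(500,183),(540,174),(580,165)],320,160,6)
print(P.round(4))
print(np.polyfit(P[:,0],P[:,1],1),np.polyfit(P[:,0],P[:,2],1))
print('post',[w(s,320+X/6,160+Y/6).round(4) for X,Y in((85,250),(95,280),(90,310))])
print('nose',wp(w(s,320+228/6,160+245/6,.06)))
E
```

```text
[[0.1325 0.0066 0.0674]
 [0.1411 0.0055 0.067 ]
 [0.1529 0.0051 0.0669]
 [0.1651 0.0062 0.0669]
 [0.1762 0.0036 0.0671]
 [0.1883 0.0044 0.0676]
 [0.2004 0.0055 0.0687]
 [0.212  0.0052 0.0694]
 [0.2237 0.0046 0.0691]]
[-0.01382822  0.00762641] [0.02650276 0.06309852]
post [array([0.5268, 0.2511, 0.0779]), array([0.5186, 0.2481, 0.0759]), array([0.5093, 0.2494, 0.0784])]
nose [0.12077287 0.00514037]
```

Fit of the bar: nose-down 0.0265 rad, within what the loose bores allow, and lateral slope −0.8°. I'll correct yaw, y and height, then recheck before entering.

drive_tool --deltas '[0,-0.3,-0.15,-0.75,0,-0.3,-0.15,-0.75,0,-0.3,-0.15,-0.75,0,-0.3,-0.15,-0.75]' --squeeze 70

```text
t: 41.55
tcp_pos: [0.5776, 0.0075, 0.0654]
tool_rot: [0.617, 0.787, 0.007, 0.008]
force: [0.7, -0.2, -1.1]
finger_gap: 0.153
```

```bash
python3 - <<'E'
from h import *
go(*pw(.325,0),.0645,13.54)
s=snap('top'); crop(s,320,440,160,240,6,'m3.png')
P=rod(s,[(270,240),(300,232),(340,222),(380,213),(420,204),(460,195),(500,185),(540,176),(580,167)],320,160,6)
print(P.round(4))
print(np.polyfit(P[:,0],P[:,1],1),np.polyfit(P[:,0],P[:,2],1))
E
```

```text
t 41.55 tcp [0.5776 0.0075 0.0654] ang 13.87 tilt [ 0.0211  0.002  -0.9998] F [ 0.7 -0.2 -1.1] gap 0.153 q [-11.  40.  97.   0.  42. -25.]
  -> delta cm [ 0.27 -0.04  0.09] turn 0.33
[[ 0.1312  0.0014  0.0687]
 [ 0.1401  0.0013  0.0673]
 [ 0.1522  0.0025  0.0686]
 [ 0.1636  0.0014  0.0688]
 [ 0.1755  0.0015  0.0687]
 [ 0.1873  0.0016  0.0696]
 [ 0.1991  0.0012  0.069 ]
 [ 0.2101 -0.0003  0.0718]
 [ 0.2224  0.0009  0.0716]]
[-0.01350214  0.00365075] [0.03849926 0.06257614]
```

View pics/m3.png

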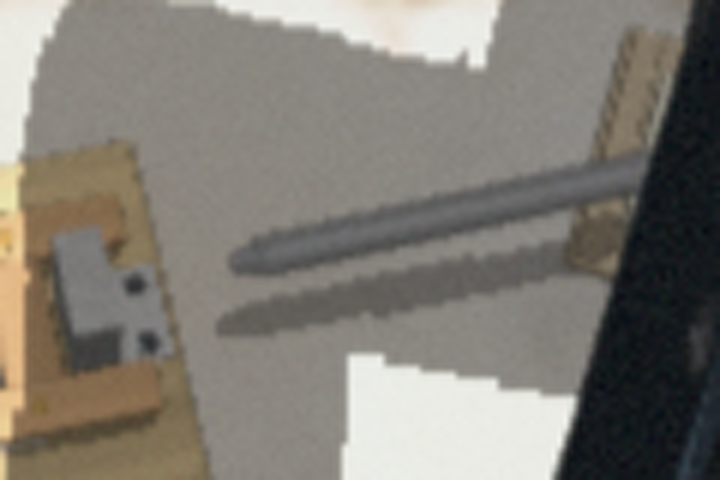

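```bash
python3 - <<'E'
from h import *
go(*pw(.26,-.0005),.0648,13.87)
E
```

```text
t 41.60 tcp [0.5776 0.0075 0.0653] ang 13.87 tilt [ 0.021   0.002  -0.9998] F [-1.  -0.7 -0.8] gap 0.150 q [-11.  40.  97.   0.  42. -25.]
  -> delta cm [ 6.77 -0.05  0.03] turn -0.0
```

drive_tool --deltas '[0.7,0,0,0,1.5,0,0,0,2.3,0,0,0,3.1,0,0,0,3.9,0,0,0,4.7,0,0,0,5.5,-0.05,0,0,5.5,-0.05,0,0]'

```text
t: 42.4
tcp_pos: [0.5632, 0.062, 0.0651]
tool_rot: [0.616, 0.788, 0.007, 0.007]
force: [0.1, -0.3, -1.3]
finger_gap: 0.151
```

```bash
python3 - <<'E'
from h import *
go(*pw(.26,-.0005),.0648,13.87)
s=snap('top'); crop(s,300,420,170,250,6,'m4.png')
s=snap('side'); crop(s,260,400,170,250,5,'m5.png')
E
```

```text
t 42.40 tcp [0.5632 0.062  0.0651] ang 13.95 tilt [ 0.0201  0.0022 -0.9998] F [ 0.1 -0.3 -1.3] gap 0.151 q [ -5.  39.  99.   0.  41. -19.]
  -> delta cm [1.13 0.04 0.02] turn 0.08
```

View pics/m4.png

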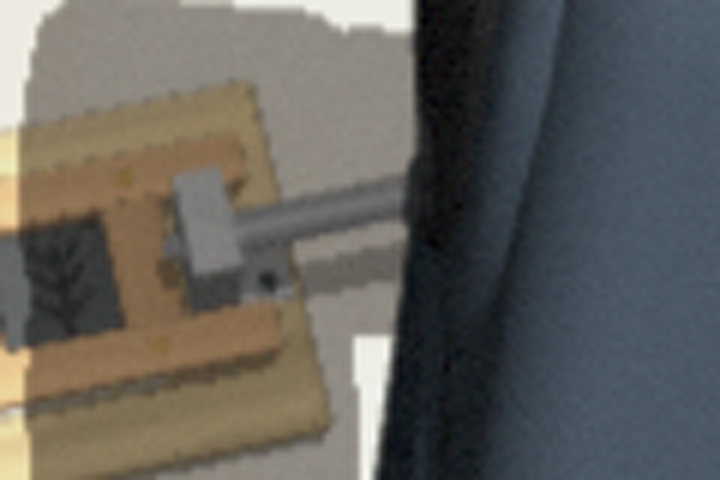

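View pics/m5.png

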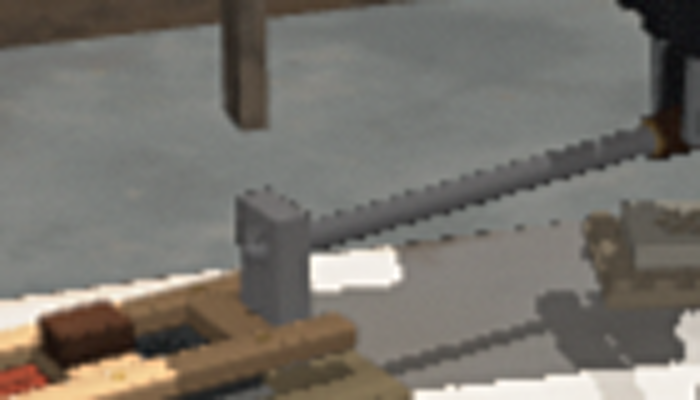

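The nose is through the first post with no contact force. I'll continue to just short of the second.

```bash
python3 - <<'E'
from h import *
go(*pw(.155,-.0005),.0648,13.7)
E
```

```text
t 42.50 tcp [0.564  0.061  0.0652] ang 13.91 tilt [ 0.0212  0.0018 -0.9998] F [ 0.4 -0.4 -1. ] gap 0.152 q [ -5.  39.  99.   0.  41. -19.]
  -> delta cm [11.75  0.06 -0.  ] turn 0.21
```

drive_tool --deltas '[1.2,0,0,0,2.5,0,0,0,3.8,0,0,0.1,5.1,0,0,0.1,6.4,0,0,0.2,7.7,0,0,0.2,9,0,0,0.2,10.3,0.05,0,0.2,11.2,0.05,0,0.2,11.2,0.05,0,0.2]'

```text
t: 43.5
tcp_pos: [0.537, 0.1712, 0.0648]
tool_rot: [0.617, 0.787, 0.007, 0.008]
force: [0.8, 0.8, -1.2]
finger_gap: 0.146
```

```bash
python3 - <<'E'
from h import *
go(*pw(.155,-.0005),.0648,13.7)
s=snap('top'); crop(s,220,360,170,270,5,'m6.png')
s=snap('side'); crop(s,215,355,180,270,5,'m7.png')
E
```

```text
t 43.50 tcp [0.537  0.1712 0.0648] ang 13.81 tilt [ 0.0209  0.0019 -0.9998] F [ 0.8  0.8 -1.2] gap 0.146 q [ 6. 39. 99. -0. 40. -7.]
  -> delta cm [ 0.41  0.03 -0.01] turn 0.11
```

View pics/m6.png

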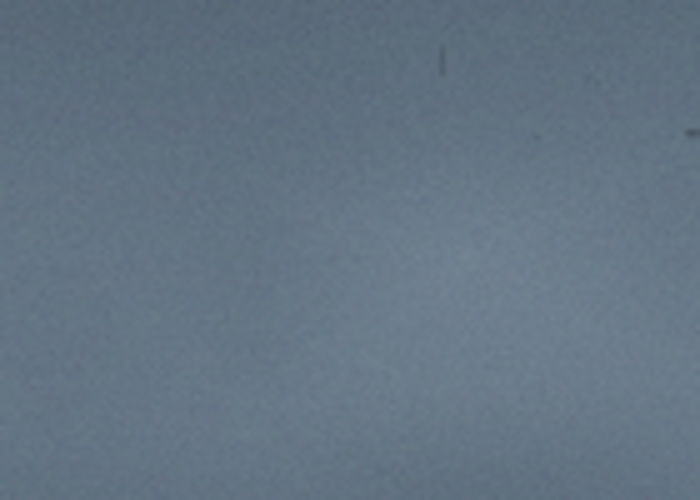

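View pics/m7.png

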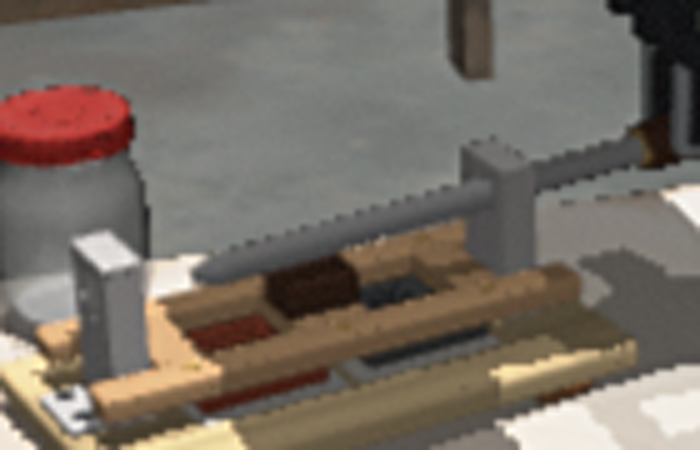

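```bash
python3 - <<'E'
from h import *
s=load('side')
crop(s,225,275,215,255,14,'m8.png')
def P(x,y,z):
    u,v=px(s,[*pw(x,y),z]); return (u-225+.5)*14-.5,(v-215+.5)*14-.5
for n,q in(('tl',(-.085,.015,.078)),('tr',(-.071,.015,.078)),('br',(-.071,-.015,.078)),('bl',(-.085,-.015,.078)),('nose',(-.0485,0,.0625)),('taper',(-.0385,0,.0625)),('hole',(-.071,0,.064)),('bl0',(-.085,-.015,.018)),('br0',(-.071,-.015,.018))): print(n,np.round(P(*q)))
E
```

```text
tl [ 52. 169.]
tr [158. 144.]
br [253. 230.]
bl [145. 257.]
nose [381. 258.]
taper [454. 240.]
hole [214. 289.]
bl0 [186. 694.]
br0 [290. 665.]
```

View pics/m8.png

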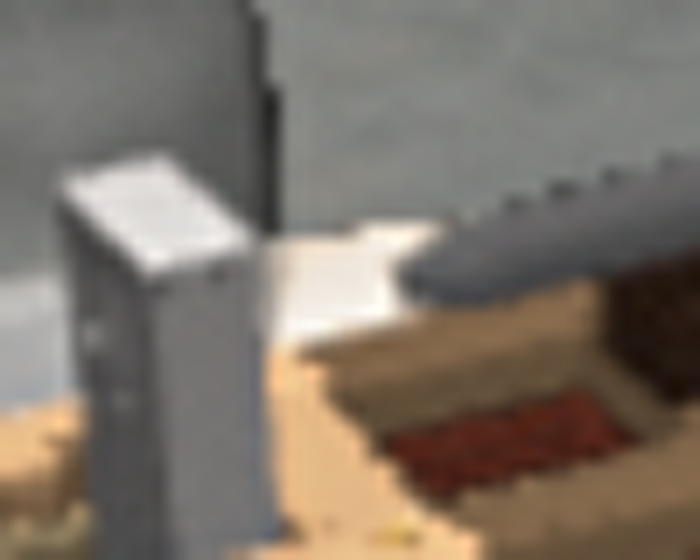

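Allowing for the camera offset, the nose lines up with the far bore, about 2 mm low and well inside the tapered lead-in. I'll raise 1 mm and go on.

drive_tool --deltas '[0,0,-0.1,0.1,0.6,0,-0.1,0.1,1.2,0,-0.1,0.1,1.8,0,-0.1,0.1,2.4,0,-0.1,0.1,2.8,0,-0.1,0.1,2.8,0,-0.1,0.1]'

```text
t: 44.3
tcp_pos: [0.5306, 0.1979, 0.0656]
tool_rot: [0.618, 0.786, 0.007, 0.008]
force: [0.1, -0.2, -1.1]
finger_gap: 0.151
```

```bash
python3 - <<'E'
from h import *
go(*pw(.1095,-.0005),.0650,13.6)
s=snap('side'); crop(s,215,355,180,270,5,'m9.png')
E
```

```text
t 44.30 tcp [0.5306 0.1979 0.0656] ang 13.70 tilt [ 0.0211  0.0017 -0.9998] F [ 0.1 -0.2 -1.1] gap 0.151 q [ 9. 39. 99. -0. 41. -4.]
  -> delta cm [2.21 0.03 0.06] turn 0.1
```

View pics/m9.png

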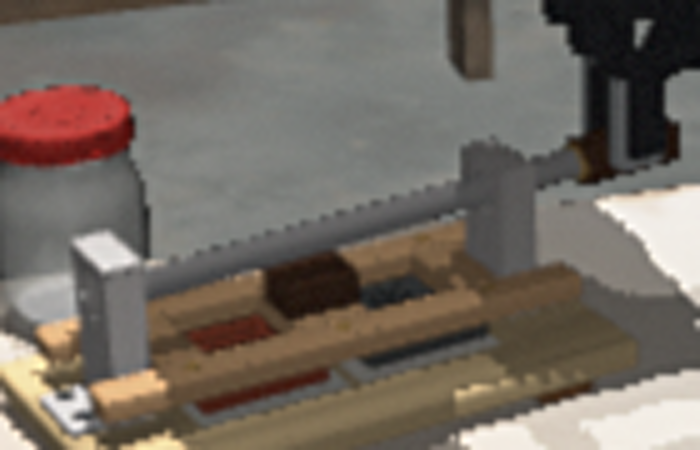

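drive_tool --deltas '[0.5,0,0,0,1,0,0.05,0,1.5,0,0.05,0,1.9,0,0.05,0,1.9,0,0.05,0]'

```text
t: 44.85
tcp_pos: [0.5261, 0.2167, 0.0651]
tool_rot: [0.617, 0.787, 0.007, 0.008]
force: [-0.3, -0.1, -1.0]
finger_gap: 0.149
```

```bash
python3 - <<'E'
from h import *
go(*pw(.1085,-.0005),.0645,13.6)
s=snap('side'); crop(s,215,355,180,270,5,'n1.png')
E
```

```text
t 44.85 tcp [0.5261 0.2167 0.0651] ang 13.73 tilt [ 0.0214  0.0018 -0.9998] F [-0.3 -0.1 -1. ] gap 0.149 q [11. 39. 98. -0. 41. -2.]
  -> delta cm [0.37 0.02 0.06] turn 0.13
```

View pics/n1.png

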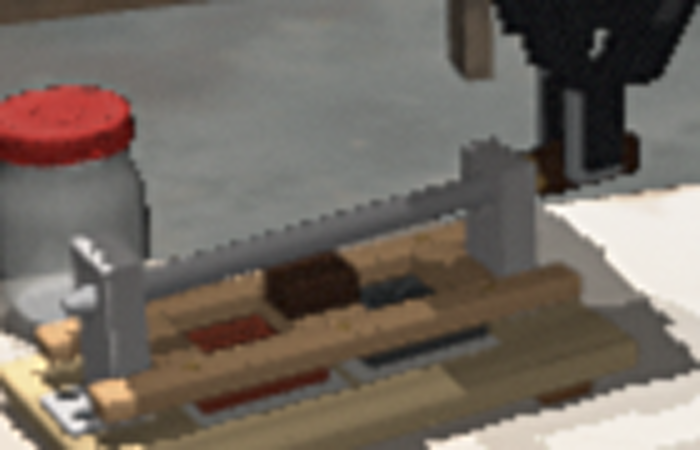

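drive_tool --deltas '[0.15,0,0,0,0.3,0,0.05,0,0.3,0,0.05,0]'

```text
t: 45.2
tcp_pos: [0.5254, 0.2194, 0.0645]
tool_rot: [0.618, 0.786, 0.007, 0.008]
force: [0.7, -0.1, -0.8]
finger_gap: 0.153
```

drive_tool --deltas '[0.1,0,0,0,0.2,0,0,0,0.2,0,0,0]'

```text
t: 45.5
tcp_pos: [0.5249, 0.2214, 0.0645]
tool_rot: [0.618, 0.786, 0.007, 0.008]
force: [0.3, 0.6, -0.9]
finger_gap: 0.151
```

```bash
python3 - <<'E'
from h import *
go(*pw(.1085,-.0005),.0645,13.6)
s=snap('side'); crop(s,215,265,210,250,14,'n2.png'); crop(s,295,345,195,235,14,'n3.png')
def P(x,y,z):
    u,v=px(s,[*pw(x,y),z]); return (u-215+.5)*14-.5,(v-210+.5)*14-.5
print(P(-.099,0,.061),P(-.085,0,.061),P(-.089,0,.061))
E
```

```text
t 45.50 tcp [0.5249 0.2214 0.0645] ang 13.73 tilt [ 0.0213  0.0017 -0.9998] F [ 0.3  0.6 -0.9] gap 0.151 q [12. 39. 98. -0. 41. -2.]
  -> delta cm [-0.11  0.02  0.  ] turn 0.13
(np.float64(143.57556249839638), np.float64(434.5098403129104)) (np.float64(250.34932331160076), np.float64(407.6269978562426)) (np.float64(219.98924264554574), np.float64(415.27087271183694))
```

View pics/n2.png

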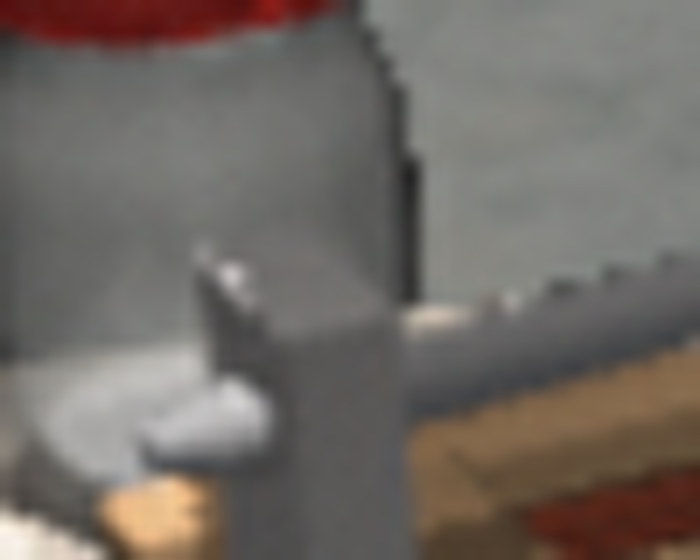

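View pics/n3.png

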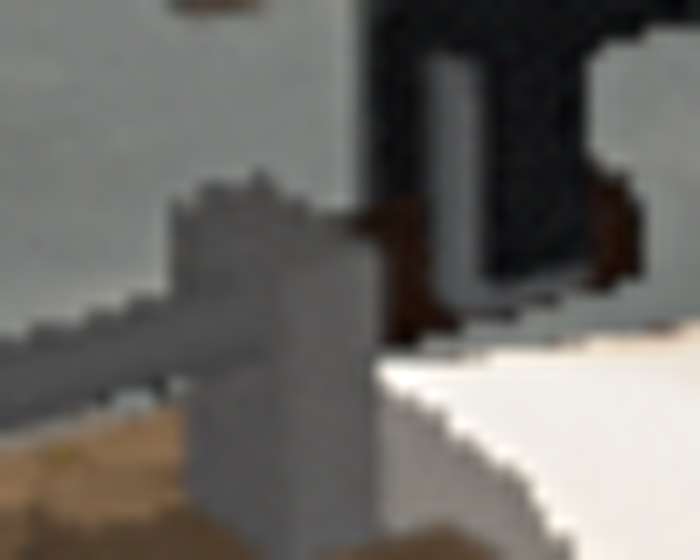

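drive_tool --deltas '[0.1,0,0,0,0.1,0,0.15,0,0.1,0,0.25,0,0.1,0,0.25,0]'

```text
t: 45.95
tcp_pos: [0.5251, 0.222, 0.0621]
tool_rot: [0.618, 0.786, 0.007, 0.008]
force: [1.4, -3.7, 1.1]
finger_gap: 0.152
```

drive_tool --deltas '[0,0,0,0,0,0,0,0,0,0,0,0,0,0,0,0]' --hand 4

```text
t: 46.35
tcp_pos: [0.5249, 0.2223, 0.0621]
tool_rot: [0.617, 0.787, 0.007, 0.008]
force: [0.5, -0.8, -0.5]
finger_gap: 0.469
```

drive_tool --deltas '[0,0,-2,0,0,0,-5,0,0,0,-9,0,0,0,-12,0,-4,0,-14,0,-8,0,-14,0,-12,0,-14,0,-16,0,-14,0,-20,0,-14,0,-24,0,-14,0,-24,0,-14,0]'

```text
t: 47.45
tcp_pos: [0.5808, -0.0158, 0.203]
tool_rot: [0.62, 0.785, 0.007, 0.01]
force: [-0.5, 0.2, 0.3]
finger_gap: 0.465
```

```bash
python3 - <<'E'
from h import *
go(*pw(.1085,0),.0645,13.6)
s=snap('top','o0.png'); crop(s,220,380,140,280,5,'o1.png'); crop(s,400,480,150,230,7,'o3.png')
s=snap('side'); crop(s,200,360,180,290,5,'o2.png')
E
```

```text
t 47.45 tcp [ 0.5808 -0.0158  0.203 ] ang 13.43 tilt [ 2.440e-02 -4.000e-04 -9.997e-01] F [-0.5  0.2  0.3] gap 0.465 q [-13.  28.  91.   0.  59. -26.]
  -> delta cm [24.34 -0.18 13.71] turn -0.17
```

View pics/o0.png

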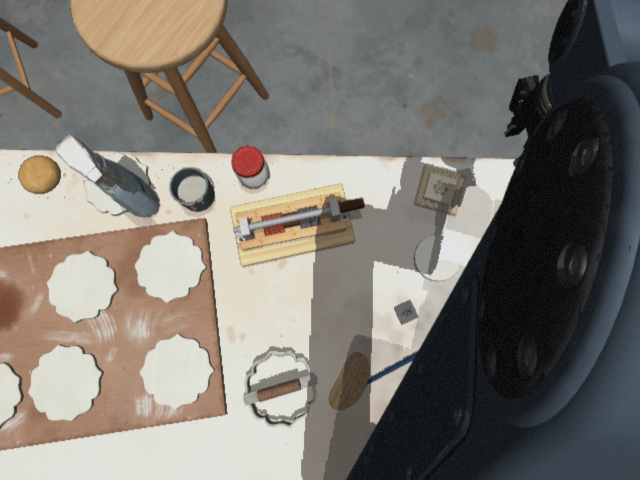

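View pics/o1.png

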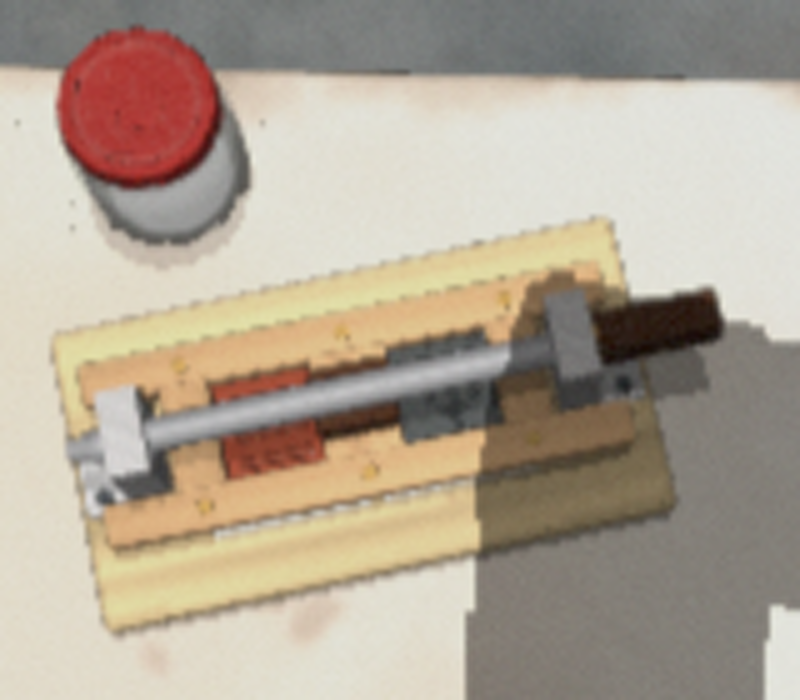

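View pics/o2.png

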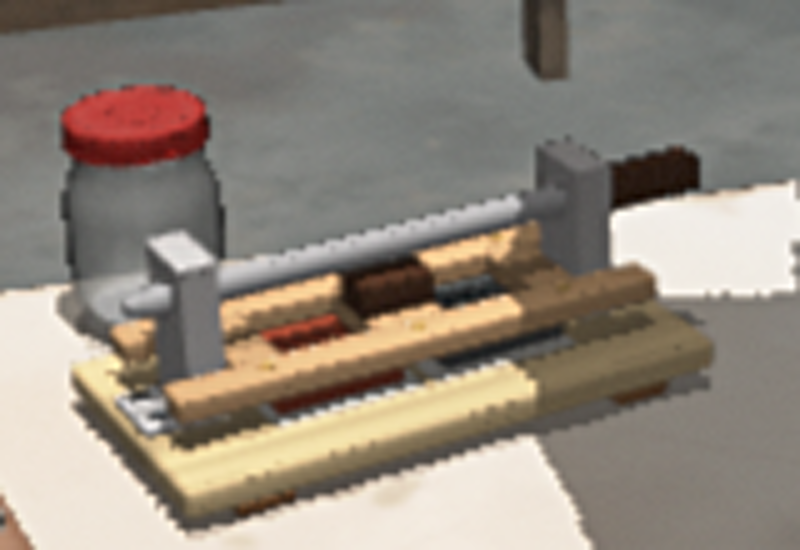

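The bar is home through both posts, and the cover and tiles sit as in the first picture. Last check: the dry tile on the setter.

View pics/o3.png

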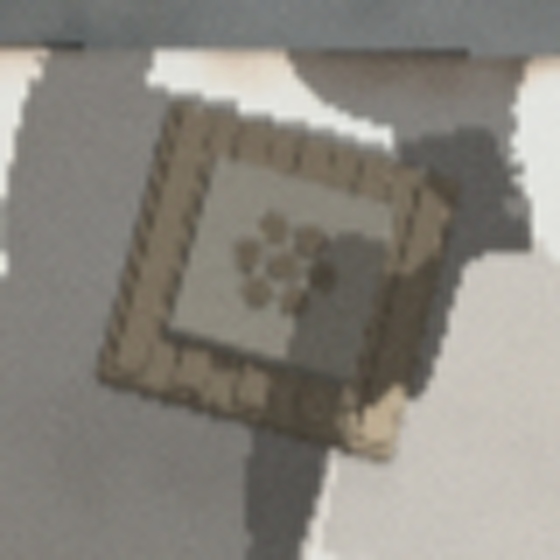

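```bash
python3 - <<'E'
from h import *
s=load('top'); f=lambda X,Y,z:w(s,400+X/7,150+Y/7,z)
t=np.mean([f(*p,.022) for p in((220,155),(398,205),(352,382),(165,330))],0); c=np.mean([f(*p,.012) for p in((178,98),(455,188),(385,460),(100,380))],0)
print(t,c,np.linalg.norm((t-c)[:2]))
print(manip.sense()['qd'].round(3)); print(manip.sign_off())
E
```

```text
[0.57035604 0.05783393 0.022     ] [0.56975476 0.05690391 0.012     ] 0.0011074593446067853
[ 0.038 -0.005  0.019  0.004  0.005 -0.   ]
the job is handed in; nothing more can be done
None
```

The tile change is finished and handed in at about 47.5 s of the 120 s allowed; no verdict was reported.

- **What I did:** I drew the bar and laid it on the bench, then laid the cover aside. The dry tile went onto the setter and the fresh tile onto the bed it left. The cover then went back on both tiles and the bar back through both posts from its own side.
- **What went wrong:** The first try at picking the cover back up gripped its block too high. The cover slipped and moved about 15 mm on the open bench. I measured it again and regripped deeper without touching the press or tiles.
- **Last measured checks:** The dry tile is flat on the setter, about 1 mm from its centre. The bar showed no force going through the bores, then about 4 N as the shoulder met the post.
- **Last checks by eye only:** The fresh tile's visible edges lie where the dry tile's were, and it was square before the cover went on. The cover lies flat with both forks round the posts. The damp tile, jar and pot look unmoved. The gripper is open and clear.
- **Disagreements:** The side camera read about 5–7 mm off across the press compared with the top camera. I used the posts as the reference for fitting the cover and threading the bar. The bar also hung about 1.5° nose-down in the regrasp, which the loose bores took up.

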